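# Drop a specimen cup into the drop safe through its hook-rod hatch

## Task

Drop the specimen cup off in the specimen drop safe: with the hook rod, catch the eye of the shut hopper hatch and swing the hatch down as far as it goes, then lay the rod back in its rest. Put the cup into the open hopper and let go of it, then push the hatch fully shut so that the cup falls into the safe. Leave the other things on the worktop where they are.

Things in the scene. Friction and masses are not known exactly. Their poses are not given: they have to be found in the camera images.
- drop_safe: White-painted steel cabinet fixed on the worktop, on the robot's left, 260 wide x 175 deep x 350 high. Origin: on the worktop under the middle of its front face; x into the cabinet, y to its left seen from the robot, z up. High in the front, an opening 216 wide, 181 to 317 mm up, filled by the steel hopper hatch. Empty inside; padded floor at 24 mm. The panel with a lock below does not move.
- hatch (a joint): Hopper hatch: 0 = shut, flush in the front; grows as its upper edge swings out towards the robot and down, to a stop at 0.87 rad. Starts shut or up to 0.1 ajar. Friction hinge, level along the cabinet's y: it stays where it is left; 1 to 3 N at the eye or the upper edge move it either way. Plate 210 wide x 130 high x 5 thick, outer face 2.5 mm in front of the hinge line when shut.
- hatch_hinge (a point): Middle of the hinge line, fixed on the cabinet, 185 mm up and 4 mm behind the front face; axes as the cabinet's. It is the bottom of the V-shaped hopper. Behind the hatch plate a floor plate 200 wide x 72 long joins it here at 134 degrees, with cheeks 194 apart. Open, the hatch plate slopes 40 degrees and the cup lies in the V; shut, the floor plate slopes 44 degrees down into the safe and the cup slides off.
- eye (a point): Centre of the eye: ring of 5 mm round bar, 24 inside, 34 outside diameter, at mid-width on the hatch's outer face, turning with it. Shut: 112 mm above and 22.5 mm in front of the hinge line, ring level. z = axis of the hole (up when shut, leaning out towards the robot as it opens); x points to the hatch plate, 20 mm from the centre.
- hook_rod: Loose hook rod, 88 to 138 g, 265 long, lying level in its rest, hook hanging down. Origin: middle of the black flat-sided grip (76 long, 14 wide, 22 high); x along the rod to the hook, z up. Steel shaft 8 mm thick either side of the grip; at x = 145 mm it bends square into a straight round pin, 6 mm thick, along -z, its tip 39 mm from the shaft's axis. 17 mm knob at the rear end, x = -108.
- hook_pin (a point): Point on the axis of the rod's pin, 145 mm ahead of the grip's middle and 20 mm below the shaft's axis (19 mm short of the tip); axes as the rod's.
- rod_rest: Fixed rest of the rod: grey plate 170 x 74 x 10 with two forks, 64 mm either side of the middle, each 10 mm thick along the rod. Origin: on the worktop under its middle; x along the rod, z up. The shaft lies in both forks, the grip between them with 21 mm to spare at each end; shaft axis 74 mm up. Slots 12 mm wide, flared above; prong tops at 93 mm.
- specimen_cup: Specimen cup, clear with a white screw lid, 59 mm across the lid, 66 high, 24 to 54 g, closed and loose, standing on the worktop on the robot's right; it may change places with the slide box and the label roll. Origin: centre of its underside, z up through the lid.
- slide_box: Off-white flat slide box, 60 x 83 x 28, a bystander. Origin: centre of its underside.
- label_roll: White roll of labels, 64 across, 30 high, lying flat, a bystander. Origin: centre of its underside.
- bench_timer: Propped bench timer, 59 x 55 x 92 high, a bystander. Origin: centre of its underside.
- tape_roll: Roll of lab tape, 52 across, 19 high, lying flat, a bystander. Origin: centre of its underside.
- marker_black: Marker pen, 134 long, lying, a bystander. Origin: middle of its underside; y along it.
- marker_red: Marker pen, 134 long, lying, a bystander. Origin: middle of its underside; y along it.
There are look-alikes about, which are no part of the job. Several things have the shape of the specimen_cup; the one meant has the colours described above.

How it is judged:
By the outcome, as a careful person would: the job done as asked, in the order asked, and still so for the second after the job is handed in, with the robot touching nothing.
It also fails if it takes over 72 s, if anything falls off the work surface, if the arm or the gripper's body presses on something with over 40 N, if the wrist force passes 120 N, or if a joint passes its speed limit or range.

## Robot

A 6-joint arm with a two-finger parallel gripper is mounted at the origin on a cart in front of the work surface, level with it; the furniture and walls round the work are solid. World frame = base frame: x ahead of the robot, y to its left, z up, the work surface at z = 0. Lengths are in m, angles in rad, forces in N, time in s.
With the tool pointing down it reaches from about 0.375 to 0.9 m from the base axis. Payload 3.1 kg.
Tool frame: the origin (TCP) lies on the front face of the gripper's body, between the roots of the fingers; the fingertips stand 73 mm ahead of it and the grasp point (between the pads) lies 54 mm ahead of it (manip.tips_ahead is the distance from the TCP to the fingertips, in m); z points along the fingers, y is the line along which they close (so a half turn about z gives the same grasp; the last joint's range is limited). The gripper opens to 85 mm and grips with 20 to 120 N. Pads are 22 mm wide; open, the fingers measure 114 mm over their backs; the gripper's body (76 mm by 85 mm) begins 54 mm behind the grasp point. The pads swing forward as they close: fully open they stand 13 mm farther back than shut.
Start: joints at [1.085, 0.527, 1.433, -0, 1.181, -0.178], TCP at [0.189, 0.596, 0.304] pointing down, gripper open.
Joint ranges: [-3.08, 3.08], [-0.75, 2.2], [0.22, 2.44], [-1.43, 4.57], [0, 2.65], [-2.85, 2.85]. Speed limits (rad/s): [2.79, 2.79, 3.14, 3.14, 3.14, 3.14].

## Interface

Orientations are given as a unit quaternion [x, y, z, w].
In Python, from station import sense, eyes, workorder, manip gives the robot as it stands.
- The arm moves only by the shell command python3 -m inch 'ROWS' [OPENING] [FORCE]. ROWS is JSON, a list of rows, each an object of numbers: "dx", "dy", "dz": the shift along the tool's x, y, z in cm; "wx", "wy", "wz": the turn, a rotation vector about the tool's x, y, z in degrees. In form: [{"dx": .., "dy": .., "dz": .., "wx": .., "wy": .., "wz": ..}, ...]. A call has 1 to 10 rows; each row shifts and turns the commanded pose from where the row before left it, along the tool's axes as they then stand; what a row does not reach is not made up. A row lasts 1/8 s, in which the tool goes at most 62.5 mm and 10.7 degrees, less where a joint would pass 70% of its speed; a pose out of reach is approached as far as the arm can. A call with a gripper value outside its range is refused whole. OPENING is the opening, from 0 (shut) to 1 (fully open), set as the call begins (- or left out, the last holds). The fingers move at their own pace and stop on an object; FORCE is the grip in N (left out, the last holds). Time passes only in rows, so rows that do not move let the fingers close. It gives the time, the measured TCP pose, the force, the opening and the grip force at its end, in the units of the state.
- sense(): the state, without advancing time (a new reading comes with each control period).
- eyes.snapshot(name): name is "scene" or "top" or "wrist"; returns the picture (400x640x3 uint8, red, green, blue); there is no depth.
- eyes.camera_params(name): a dict with "fx", "fy", "cx", "cy" (pixels), "rvec" (rotation vector, rad) and "tvec" (3), from world to camera coordinates, as OpenCV has them. Camera axes: x right, y down, z forward; pixel columns grow to the right and rows downward; lengths in m; the calibration is good to about 2 mm. A picture is of the moment at which its call begins: read the wrist's pose just before it. camera_params takes no time and is no camera call; for the wrist camera it gives the pose at the moment of the call.
- workorder.sign_off(): hands the job in; it is judged then, once.
The state is a dict: "t": time; "q": joint angles; "qd": joint speeds; "tau": joint torques, N m; "tcp_pos": TCP position; "tool_rot": TCP orientation; "force": force on the tool from outside, world axes, zero at the start; "ft_torque": the same for the moment, N m; "finger_gap": opening from 0.0 (shut) to 1.0 (fully open); "gripper_force": force on a finger pad.
Only numpy, scipy, OpenCV 4.12 (cv2) and the standard library are available. Lean on these libraries where they do the work, as an engineer would, in place of code of your own. Each camera call takes 0.05 s, during which the arm holds its last target. There are 200 camera calls.

## Working session

There is one attempt and no reset: what is moved stays moved. The work goes in short steps, Python scripts to look and compute and a shell command to move; the robot and the scene stay as the last step left them, time stands still between calls to the robot, and variables do not carry over. Pictures are saved under pics/ and viewed, at most 10 in all, crops included, and the job is handed in when it is done.

```bash
ls; mkdir -p pics
python3 - <<'E'
from station import sense, eyes, manip
import cv2,numpy as np
s=sense();print({k:np.round(v,3).tolist() for k,v in s.items()})
for n in("scene","top","wrist"):
    im=eyes.snapshot(n);cv2.imwrite(f"pics/{n}0.png",im[:,:,::-1])
    print(n,{k:np.round(v,4).tolist() for k,v in eyes.camera_params(n).items()})
E
```

```text
pics
{'t': 0.0, 'q': [1.085, 0.528, 1.434, -0.0, 1.181, -0.178], 'qd': [-0.001, -0.0, 0.001, -0.001, -0.0, 0.001], 'tau': [0.002, -44.234, -17.803, -0.0, 0.008, -0.0], 'tcp_pos': [0.188, 0.595, 0.303], 'tool_rot': [0.153, 0.988, -0.001, -0.0], 'force': [0.407, -0.492, 0.485], 'ft_torque': [-0.042, -0.02, 0.005], 'gripper_force': 0.0, 'finger_gap': 0.999}
scene {'fx': 464.1152, 'fy': 464.1152, 'cx': 320.6153, 'cy': 204.2057, 'rvec': [2.0546, -1.0484, 0.4889], 'tvec': [-0.3835, 0.3592, 1.2632]}
top {'fx': 452.2932, 'fy': 452.2932, 'cx': 313.2224, 'cy': 197.1731, 'rvec': [2.21, -1.3693, 0.4021], 'tvec': [-0.3024, 0.4474, 1.616]}
wrist {'fx': 315.2353, 'fy': 315.2353, 'cx': 320.1399, 'cy': 201.0779, 'rvec': [-2.3339, -1.7079, -0.2527], 'tvec': [-0.6248, -0.0365, 0.381]}
```

View pics/scene0.png

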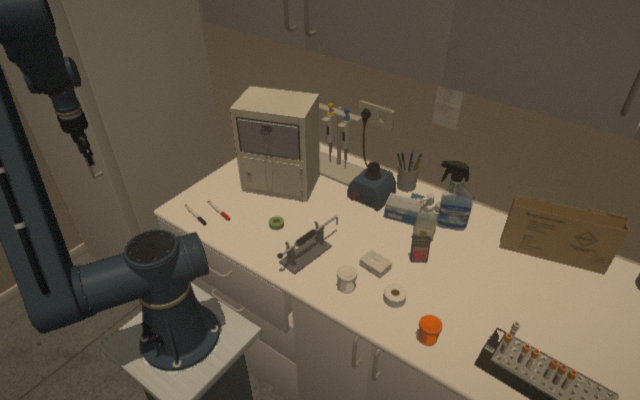

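View pics/top0.png

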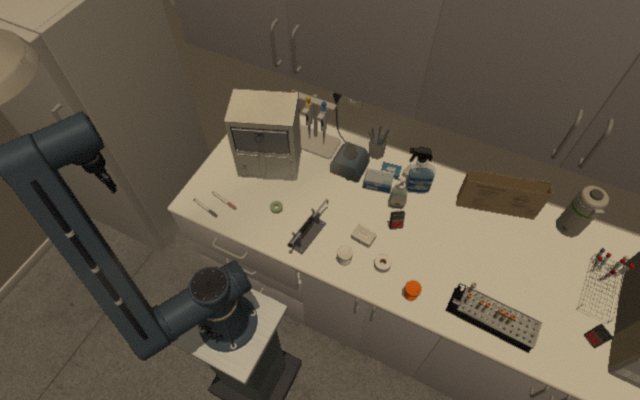

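Candidates for the cup in the scene picture: a white-lidded cup at (347,279), an orange-lidded one at (430,330), and the white label roll at (395,296). By the description it is (347,279). I'll check that in a close crop, and read the cabinet and rod pixels from it too.

Run:
```python
import cv2,numpy as np
s=cv2.imread('pics/scene0.png');t=cv2.imread('pics/top0.png')
s=cv2.convertScaleAbs(s,alpha=1.4);t=cv2.convertScaleAbs(t,alpha=1.4)
def crop(im,x0,x1,y0,y1,k,st=10):
    c=cv2.resize(im[y0:y1,x0:x1],None,fx=k,fy=k,interpolation=cv2.INTER_CUBIC)
    for x in range(-(-x0//st)*st,x1,st):
        cv2.line(c,(int((x-x0+.5)*k),0),(int((x-x0+.5)*k),4),(0,0,255),1)
        if x%20==0: cv2.putText(c,str(x),(int((x-x0+.5)*k)-8,13),0,.32,(0,0,255),1)
    for y in range(-(-y0//st)*st,y1,st):
        cv2.line(c,(0,int((y-y0+.5)*k)),(4,int((y-y0+.5)*k)),(0,0,255),1)
        if y%20==0: cv2.putText(c,str(y),(5,int((y-y0+.5)*k)+4),0,.32,(0,0,255),1)
    return c
M=np.zeros((600,800,3),np.uint8)
def put(c,x,y):
    M[y:y+c.shape[0],x:x+c.shape[1]]=c[:600-y,:800-x]
put(crop(s,230,322,85,200,3),0,0)
put(crop(s,272,412,210,312,3.6),285,0)
put(crop(t,225,305,88,184,2.6),0,348)
put(crop(t,282,402,196,276,2.8),285,372)
cv2.imwrite('pics/m1.png',M)
```

```text
(no output)
```

View pics/m1.png

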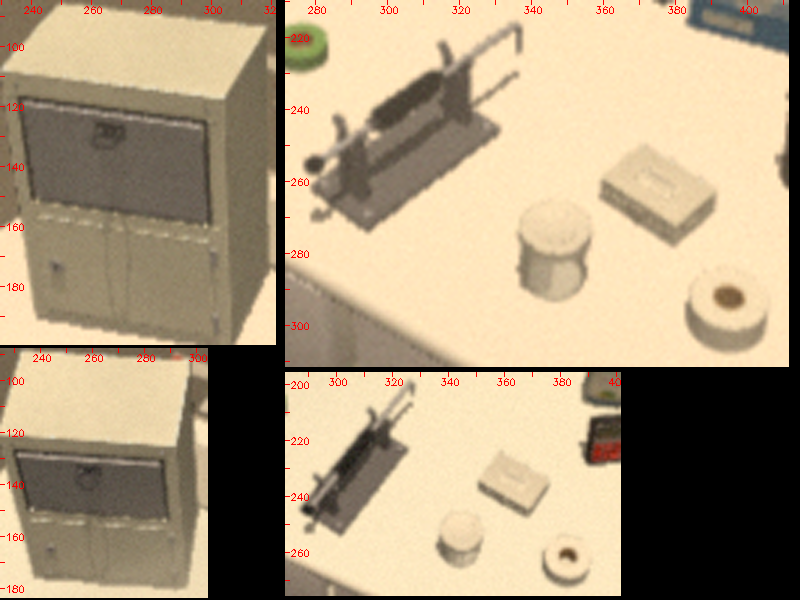

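The crop confirms the clear cup with the white lid at (347,275) in the scene picture. It stands in front of the slide box at (375,262), with the label roll at (395,296). The rod lies with its hook at (336,220) and knob at (280,255), and the hatch looks nearly shut.

```bash
cat > h.py <<'E'
import numpy as np,cv2
from scipy.optimize import least_squares
from scipy.spatial.transform import Rotation as R
from station import sense,eyes
def proj(cam,P):
    p=eyes.camera_params(cam) if isinstance(cam,str) else cam
    K=np.array([[p['fx'],0,p['cx']],[0,p['fy'],p['cy']],[0,0,1.]])
    return cv2.projectPoints(np.asarray(P,float).reshape(-1,1,3),np.array(p['rvec'],float),np.array(p['tvec'],float),K,None)[0][:,0]
def T(v,P):
    P=np.asarray(P,float); c,s=np.cos(v[2]),np.sin(v[2])
    return P@np.array([[c,s,0],[-s,c,0],[0,0,1]])+[v[0],v[1],0]
def fit(obs,x0):  # obs: list (cam,[points],[pixels])
    cs=[(eyes.camera_params(c) if isinstance(c,str) else c,np.array(P,float),np.array(u,float)) for c,P,u in obs]
    f=lambda v:np.concatenate([(proj(c,T(v,P))-u).ravel() for c,P,u in cs])
    r=least_squares(f,x0,loss='soft_l1',x_scale=[.1,.1,.1]);return r.x,f(r.x).reshape(-1,2)
E
python3 - <<'E'
from h import *
np.set_printoptions(precision=4,suppress=True)
w=.13
F=[[0,w,.35],[0,-w,.35],[.175,-w,.35],[.175,w,.35],[0,w,0],[0,-w,0],[.175,-w,0],[0,.108,.317],[0,-.108,.317],[0,-.108,.181],[0,.108,.181]]
v,r=fit([('scene',F,[(230.5,107.2),(304.5,117.8),(319.5,93.8),(250.2,87.2),(242.2,190.5),(305.5,198.8),(319.5,173.8),(236.2,116.8),(299.8,125.2),(299.5,159.8),(240.5,150.8)]),
 ('top',[F[0],F[1],F[4],F[5]],[(228,122.9),(296.8,127.9),(236.8,175.6),(297.6,179.8)])],[.6,.6,.8])
print('cab',v);print(r.T)
A=[[-.108,0,.074],[.145,0,.074],[.145,0,.035],[-.085,-.037,.01],[.085,-.037,.01],[-.085,.037,.01]]
v2,r=fit([('scene',A,[(279.6,255.1),(336.2,217.3),(336.2,223.7),(294.8,273.7),(331.2,245.1),(278.7,261.2)]),
 ('top',[A[0],A[1],A[3],A[4]],[(289.4,244.4),(327.2,199.8),(301.9,253.7),(325.8,223)])],[.5,.1,.5])
print('rod',v2);print(r.T)
v3,r=fit([('scene',[[0,0,.066]],[(346.8,271.4)]),('top',[[0,0,.066]],[(344.7,250.1)])],[.5,-.1,0]);print('cup',v3,r.T)
for th in(0,.05,.1):
    e=T(v,[[.004-.0225*np.cos(th)-.112*np.sin(th),0,.185+.112*np.cos(th)-.0225*np.sin(th)]]);print(th,e,proj('scene',e),proj('top',e))
s=sense();print(R.from_quat(s['tool_rot']).as_matrix())
# markers & tape
E
```

```text
cab [0.6174 0.1911 0.3611]
[[-0.7702  0.2226 -0.1667 -0.486  -0.5297  1.7862  0.4493  0.8626 -1.2698
   0.4297  1.1544 -3.089  -2.9261  2.1639  0.2656]
 [ 0.0439 -0.7286 -0.5233 -2.2137  0.1946  3.0876  1.1607  0.1465  0.0616
   0.2519  0.4217 -2.7366 -3.0431  0.5696  0.8887]]
rod [ 0.4443 -0.0893 -0.1412]
[[-0.7292 -0.1252 -0.3104 -0.9883  0.4426 -0.9653  1.0629  0.6163  0.6821
   1.1837]
 [ 0.9571 -1.0874  1.3051 -0.8952 -0.3225 -0.5639  1.1386 -0.4677  0.0468
  -0.4143]]
cup [ 0.413  -0.2671  0.    ] [[-0.4285  0.7367]
 [-0.7136  0.6062]]
0 [[0.6001 0.1846 0.297 ]] [[265.8547 129.0988]] [[259.9525 135.8086]]
0.05 [[0.5949 0.1826 0.2957]] [[265.2888 130.2675]] [[259.7401 137.1352]]
0.1 [[0.5898 0.1807 0.2942]] [[264.7348 131.5041]] [[259.5386 138.4999]]
[[-0.9533  0.302  -0.0008]
 [ 0.302   0.9533 -0.0015]
 [ 0.0003 -0.0017 -1.    ]]
```

```bash
cat >> h.py <<'E'
CAB=np.array([.6174,.1911,.3611]); ROD=np.array([.4443,-.0893,-.1412]); CUP=np.array([.413,-.2671,0.])
def down(yaw):  # tool down, closing line (tool y) at world angle yaw
    y=np.array([np.cos(yaw),np.sin(yaw),0]);z=np.array([0,0,-1.]);return R.from_matrix(np.c_[np.cross(y,z),y,z])
def rows(p1,r1,n,p0=None,r0=None):
    s=sense()
    p0=np.array(s['tcp_pos']) if p0 is None else p0; r0=R.from_quat(s['tool_rot']) if r0 is None else r0
    w=(r0.inv()*r1).as_rotvec(); out=[];mx=0
    for i in range(n):
        a=r0*R.from_rotvec(w*i/n); d=a.inv().apply((np.array(p1)-p0)/n)*100; mx=max(mx,np.linalg.norm(d))
        out.append('{'+','.join(f'"{k}":{x:g}' for k,x in zip(['dx','dy','dz','wx','wy','wz'],np.r_[np.round(d,2),np.round(np.degrees(w)/n,1)]) if abs(x)>.02)+'}')
    print('n',n,'cm/row %.2f deg/row %.1f'%(mx,np.degrees(np.linalg.norm(w))/n)); print('['+','.join(out)+']')
E
python3 - <<'E'
from h import *
y=ROD[2]-np.pi/2
s=sense();y0=1.264; tot=y-y0; print(tot)
m=down(y0+tot/2); 
rows([.42,.25,.30],m,9)
rows([*ROD[:2],.25],down(y),9,np.array([.42,.25,.30]),m)
p=eyes.camera_params('wrist');Rc=R.from_rotvec(p['rvec']);c=-Rc.inv().apply(p['tvec'])
r0=R.from_quat(s['tool_rot']);print('cam in tool',r0.inv().apply(c-s['tcp_pos']),(r0.inv()*Rc.inv()).as_matrix())
E
```

```text
-2.9759963267948963
n 9 cm/row 4.62 deg/row 9.5
[{"dx":-3.61,"dy":-2.88,"dz":0.04,"wz":9.5},{"dx":-4.04,"dy":-2.25,"dz":0.04,"wz":9.5},{"dx":-4.35,"dy":-1.55,"dz":0.04,"wz":9.5},{"dx":-4.55,"dy":-0.82,"dz":0.04,"wz":9.5},{"dx":-4.62,"dy":-0.06,"dz":0.04,"wz":9.5},{"dx":-4.57,"dy":0.7,"dz":0.04,"wz":9.5},{"dx":-4.39,"dy":1.45,"dz":0.03,"wz":9.5},{"dx":-4.09,"dy":2.15,"dz":0.03,"wz":9.5},{"dx":-3.68,"dy":2.79,"dz":0.03,"wz":9.5}]
n 9 cm/row 3.82 deg/row 9.5
[{"dx":-3.62,"dy":1.1,"dz":0.56,"wz":9.5},{"dx":-3.39,"dy":1.68,"dz":0.56,"wz":9.5},{"dx":-3.06,"dy":2.22,"dz":0.56,"wz":9.5},{"dx":-2.66,"dy":2.69,"dz":0.56,"wz":9.5},{"dx":-2.18,"dy":3.09,"dz":0.56,"wz":9.5},{"dx":-1.64,"dy":3.41,"dz":0.56,"wz":9.5},{"dx":-1.06,"dy":3.63,"dz":0.56,"wz":9.5},{"dx":-0.44,"dy":3.75,"dz":0.56,"wz":9.5},{"dx":0.18,"dy":3.78,"dz":0.56,"wz":9.5}]
cam in tool [ 0.07532764  0.00055409 -0.07131994] [[-6.88342725e-04 -9.56667079e-01 -2.91183147e-01]
 [ 9.99999542e-01 -8.52190954e-04  4.35879008e-04]
 [-6.65134742e-04 -2.91182714e-01  9.56667228e-01]]
```

```bash
python3 -m inch '[{"dx":-3.6,"dy":-2.9,"wz":9.5},{"dx":-4.0,"dy":-2.2,"wz":9.5},{"dx":-4.3,"dy":-1.5,"wz":9.5},{"dx":-4.5,"dy":-0.8,"wz":9.5},{"dx":-4.6,"wz":9.5},{"dx":-4.6,"dy":0.7,"wz":9.5},{"dx":-4.4,"dy":1.4,"wz":9.5},{"dx":-4.1,"dy":2.1,"wz":9.5},{"dx":-3.7,"dy":2.8,"wz":9.5}]' 1 && python3 -m inch '[{"dx":-3.6,"dy":1.1,"dz":0.6,"wz":9.5},{"dx":-3.4,"dy":1.7,"dz":0.6,"wz":9.5},{"dx":-3.1,"dy":2.2,"dz":0.6,"wz":9.5},{"dx":-2.7,"dy":2.7,"dz":0.6,"wz":9.5},{"dx":-2.2,"dy":3.1,"dz":0.6,"wz":9.5},{"dx":-1.6,"dy":3.4,"dz":0.6,"wz":9.5},{"dx":-1.1,"dy":3.6,"dz":0.5,"wz":9.5},{"dx":-0.4,"dy":3.7,"dz":0.5,"wz":9.5},{"dx":0.2,"dy":3.8,"dz":0.5,"wz":9.5},{}]'
python3 - <<'E'
from h import *
import json
im=eyes.snapshot('wrist');p=eyes.camera_params('wrist')
json.dump({k:np.array(v).tolist() for k,v in p.items()},open('w1.json','w'))
cv2.imwrite('pics/w1.png',im[:,:,::-1])
s=sense();print(np.round(s['tcp_pos'],4),np.round(R.from_quat(s['tool_rot']).as_matrix(),3),np.round(s['q'],3))
print(proj(p,T(ROD,[[-.108,0,.074],[.145,0,.074],[0,0,.085],[-.038,0,.085],[.038,0,.085]])))
E
```

```text
invalid input at $[0]: expected keys dx, dy, dz, wx, wy, wz
```

```bash
sed -i 's/ if abs(x)>.02)/)/' h.py; python3 -m inch '[{"dx":-3.6,"dy":-2.9,"dz":0,"wx":0,"wy":0,"wz":9.5},{"dx":-4.0,"dy":-2.2,"dz":0,"wx":0,"wy":0,"wz":9.5},{"dx":-4.3,"dy":-1.5,"dz":0,"wx":0,"wy":0,"wz":9.5},{"dx":-4.5,"dy":-0.8,"dz":0,"wx":0,"wy":0,"wz":9.5},{"dx":-4.6,"dy":0,"dz":0,"wx":0,"wy":0,"wz":9.5},{"dx":-4.6,"dy":0.7,"dz":0,"wx":0,"wy":0,"wz":9.5},{"dx":-4.4,"dy":1.4,"dz":0,"wx":0,"wy":0,"wz":9.5},{"dx":-4.1,"dy":2.1,"dz":0,"wx":0,"wy":0,"wz":9.5},{"dx":-3.7,"dy":2.8,"dz":0,"wx":0,"wy":0,"wz":9.5}]' 1 && python3 -m inch '[{"dx":-3.6,"dy":1.1,"dz":0.6,"wx":0,"wy":0,"wz":9.5},{"dx":-3.4,"dy":1.7,"dz":0.6,"wx":0,"wy":0,"wz":9.5},{"dx":-3.1,"dy":2.2,"dz":0.6,"wx":0,"wy":0,"wz":9.5},{"dx":-2.7,"dy":2.7,"dz":0.6,"wx":0,"wy":0,"wz":9.5},{"dx":-2.2,"dy":3.1,"dz":0.6,"wx":0,"wy":0,"wz":9.5},{"dx":-1.6,"dy":3.4,"dz":0.6,"wx":0,"wy":0,"wz":9.5},{"dx":-1.1,"dy":3.6,"dz":0.5,"wx":0,"wy":0,"wz":9.5},{"dx":-0.4,"dy":3.7,"dz":0.5,"wx":0,"wy":0,"wz":9.5},{"dx":0.2,"dy":3.8,"dz":0.5,"wx":0,"wy":0,"wz":9.5},{"dx":0,"dy":0,"dz":0,"wx":0,"wy":0,"wz":0}]'
python3 - <<'E'
from h import *
import json
im=eyes.snapshot('wrist');p=eyes.camera_params('wrist')
json.dump({k:np.array(v).tolist() for k,v in p.items()},open('w1.json','w'))
cv2.imwrite('pics/w1.png',im[:,:,::-1])
s=sense();print(np.round(s['tcp_pos'],4),np.round(R.from_quat(s['tool_rot']).as_matrix(),3),np.round(s['q'],3))
print(proj(p,T(ROD,[[-.108,0,.074],[.145,0,.074],[0,0,.085],[-.038,0,.085],[.038,0,.085]])))
E
```

```text
t: 1.27
tcp_pos: [0.4192, 0.2498, 0.3038]
tool_rot: [0.785, 0.62, -0.0, -0.0]
force: [-0.6, 0.0, -0.0]
finger_gap: 1.004
gripper_force: 0.0
t: 2.52
tcp_pos: [0.4413, -0.0908, 0.2526]
tool_rot: [0.997, -0.077, 0.0, 0.0]
force: [-1.2, 0.4, -0.5]
finger_gap: 1.0
gripper_force: 0.0
[ 0.4407 -0.0893  0.2526] [[ 0.989 -0.151 -0.001]
 [-0.151 -0.989  0.001]
 [-0.001 -0.    -1.   ]] [-0.45   0.377  1.914  0.     0.851  1.272]
[[321.87329068 306.34747745]
 [318.52436958  -9.45540886]
 [320.68513817 197.16260504]
 [321.15608278 241.45121299]
 [320.17045988 148.76119236]]
```

View pics/w1.png

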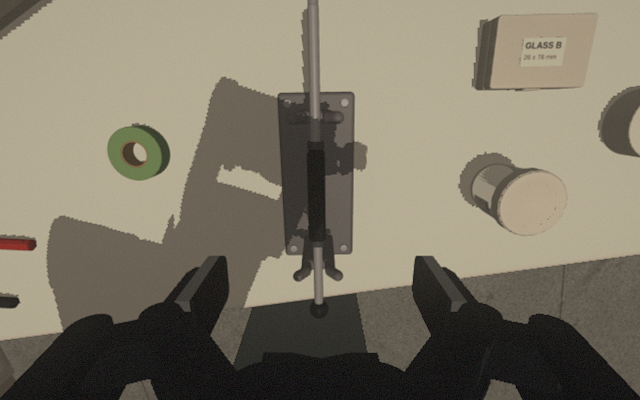

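The rod's black grip runs from (316,145) to (317.5,241), with its knob at (318.5,310). The cup lid's centre is at (531,201), so I can refine both.

Run:
```python
from h import *
import json
p=json.load(open('w1.json'))
v,r=fit([(p,[[-.108,0,.074],[-.038,0,.085],[.038,0,.085],[.085,.037,.01],[.085,-.037,.01],[-.085,-.037,.01],[-.085,.037,.01]],[(318.5,310),(317.5,241),(316,145),(279,94),(354,94),(352,255),(286,254)])],ROD);print(v,r.T)
c,r=fit([(p,[[0,0,.066]],[(531,201)])],CUP);print(c,r)
rows([v[0],v[1],.128],down(v[2]-np.pi/2),4)
```

```text
[ 0.4418725  -0.08587458 -0.14144323] [[ 0.07522517 -0.00952651  0.19360096 -1.77180805  1.85211211  0.3767238
  -1.03039428]
 [-0.94066054  3.69572438  7.63609767 -2.37229714 -3.24687567 -0.25467554
   1.35611825]]
[ 0.40833314 -0.26559289  0.        ] [[-1.30350145e-06 -1.77229262e-06]]
n 4 cm/row 3.12 deg/row 0.1
[{"dx":0.02,"dy":-0.09,"dz":3.12,"wx":-0,"wy":0,"wz":-0.1},{"dx":0.02,"dy":-0.09,"dz":3.12,"wx":-0,"wy":0,"wz":-0.1},{"dx":0.02,"dy":-0.09,"dz":3.12,"wx":-0,"wy":0,"wz":-0.1},{"dx":0.02,"dy":-0.09,"dz":3.12,"wx":-0,"wy":0,"wz":-0.1}]
```

```bash
python3 -m inch '[{"dx":0.1,"dy":-0.1,"dz":3.1,"wx":0,"wy":0,"wz":0},{"dx":0.1,"dy":-0.1,"dz":3.1,"wx":0,"wy":0,"wz":0},{"dx":0.1,"dy":-0.1,"dz":3.1,"wx":0,"wy":0,"wz":0},{"dx":0,"dy":0,"dz":3.15,"wx":0,"wy":0,"wz":0},{"dx":0,"dy":0,"dz":0,"wx":0,"wy":0,"wz":0}]' 1 && python3 -m inch '[{"dx":0,"dy":0,"dz":0,"wx":0,"wy":0,"wz":0},{"dx":0,"dy":0,"dz":0,"wx":0,"wy":0,"wz":0},{"dx":0,"dy":0,"dz":0,"wx":0,"wy":0,"wz":0},{"dx":0,"dy":0,"dz":0,"wx":0,"wy":0,"wz":0},{"dx":0,"dy":0,"dz":0,"wx":0,"wy":0,"wz":0},{"dx":0,"dy":0,"dz":0,"wx":0,"wy":0,"wz":0}]' 0 100; python3 -c "
from h import *
s=sense();print(np.round(s['tcp_pos'],4),np.round(s['tool_rot'],4),np.round(s['q'],3))"
```

```text
t: 3.2
tcp_pos: [0.4428, -0.0843, 0.127]
tool_rot: [0.997, -0.074, -0.003, -0.001]
force: [-1.0, 0.1, 0.6]
finger_gap: 0.998
gripper_force: 0.0
t: 3.95
tcp_pos: [0.4445, -0.0864, 0.1293]
tool_rot: [0.997, -0.074, 0.001, 0.001]
force: [-1.3, -0.3, 8.2]
finger_gap: 0.144
gripper_force: 97.5
[ 0.4445 -0.0864  0.1293] [ 9.972e-01 -7.430e-02  8.000e-04  5.000e-04] [-4.390e-01  6.270e-01  2.000e+00 -1.000e-03  5.130e-01  1.281e+00]
```

Run:
```python
from h import *
s=sense();p0=np.array(s['tcp_pos']);r0=R.from_quat(s['tool_rot'])
a=p0+[0,0,.10]; yr=1.408; b=np.array([.46,-.02,.415]); rb=down(yr-np.pi/2)
rows(a,r0,2)
rows(b,rb,9,a,r0)
e=T(CAB,[[-.0205,0,.297]])[0];print(e)
c=np.array([e[0]-.147*np.cos(yr),e[1]-.147*np.sin(yr),.297+.066+.054])
rows(c,rb,3,b,rb)
```

```text
n 2 cm/row 5.00 deg/row 0.0
[{"dx":0.01,"dy":0,"dz":-5,"wx":0,"wy":0,"wz":0},{"dx":0.01,"dy":0,"dz":-5,"wx":0,"wy":0,"wz":0}]
n 9 cm/row 2.20 deg/row 9.9
[{"dx":0.06,"dy":-0.75,"dz":-2.06,"wx":0,"wy":-0,"wz":-9.9},{"dx":0.19,"dy":-0.73,"dz":-2.06,"wx":0,"wy":-0,"wz":-9.9},{"dx":0.32,"dy":-0.69,"dz":-2.06,"wx":0,"wy":-0,"wz":-9.9},{"dx":0.43,"dy":-0.62,"dz":-2.06,"wx":0,"wy":-0,"wz":-9.9},{"dx":0.53,"dy":-0.54,"dz":-2.06,"wx":0,"wy":-0,"wz":-9.9},{"dx":0.62,"dy":-0.44,"dz":-2.06,"wx":0,"wy":-0,"wz":-9.9},{"dx":0.68,"dy":-0.33,"dz":-2.06,"wx":0,"wy":-0,"wz":-9.9},{"dx":0.73,"dy":-0.21,"dz":-2.06,"wx":0,"wy":-0,"wz":-9.9},{"dx":0.75,"dy":-0.08,"dz":-2.06,"wx":0,"wy":-0,"wz":-9.9}]
[0.59822207 0.18385728 0.297     ]
n 3 cm/row 4.29 deg/row 0.0
[{"dx":2.55,"dy":3.45,"dz":-0.07,"wx":0,"wy":0,"wz":0},{"dx":2.55,"dy":3.45,"dz":-0.07,"wx":0,"wy":0,"wz":0},{"dx":2.55,"dy":3.45,"dz":-0.07,"wx":0,"wy":0,"wz":0}]
```

```bash
python3 -m inch '[{"dx":0,"dy":0,"dz":-2.5,"wx":0,"wy":0,"wz":0},{"dx":0,"dy":0,"dz":-4,"wx":0,"wy":0,"wz":0},{"dx":0,"dy":0,"dz":-3.5,"wx":0,"wy":0,"wz":0}]' && python3 -m inch '[{"dx":0.1,"dy":-0.7,"dz":-2.1,"wx":0,"wy":0,"wz":-9.9},{"dx":0.2,"dy":-0.7,"dz":-2.1,"wx":0,"wy":0,"wz":-9.9},{"dx":0.3,"dy":-0.7,"dz":-2.1,"wx":0,"wy":0,"wz":-9.9},{"dx":0.4,"dy":-0.6,"dz":-2.1,"wx":0,"wy":0,"wz":-9.9},{"dx":0.5,"dy":-0.5,"dz":-2.1,"wx":0,"wy":0,"wz":-9.9},{"dx":0.6,"dy":-0.4,"dz":-2.1,"wx":0,"wy":0,"wz":-9.9},{"dx":0.7,"dy":-0.3,"dz":-2.0,"wx":0,"wy":0,"wz":-9.9},{"dx":0.7,"dy":-0.2,"dz":-2.0,"wx":0,"wy":0,"wz":-9.9},{"dx":0.7,"dy":-0.1,"dz":-2.0,"wx":0,"wy":0,"wz":-9.9}]' && python3 -m inch '[{"dx":2.5,"dy":3.5,"dz":0,"wx":0,"wy":0,"wz":0},{"dx":2.5,"dy":3.5,"dz":0,"wx":0,"wy":0,"wz":0},{"dx":0,"dy":0,"dz":0,"wx":0,"wy":0,"wz":0}]'
python3 - <<'E'
from h import *
import json
im=eyes.snapshot('wrist');p=eyes.camera_params('wrist')
json.dump({k:np.array(v).tolist() for k,v in p.items()},open('w2.json','w'))
cv2.imwrite('pics/w2.png',cv2.convertScaleAbs(im[:,:,::-1],alpha=1.5))
s=sense();print(np.round(s['tcp_pos'],4),np.round(s['tool_rot'],4),np.round(s['q'],3))
r=R.from_quat(s['tool_rot'])
pin=s['tcp_pos']+r.apply([[.145,0,.054],[.145,0,.093]])
print('pin',pin,proj(p,pin)); print('eye',proj(p,T(CAB,[[-.0205,0,.297],[0,.13,.35],[0,-.13,.35],[0,-.13,0]])))
E
```

```text
t: 4.32
tcp_pos: [0.4438, -0.0859, 0.2295]
tool_rot: [0.997, -0.075, -0.0, -0.0]
force: [0.4, -0.8, -1.0]
finger_gap: 0.14
gripper_force: 97.8
t: 5.45
tcp_pos: [0.4592, -0.0221, 0.4147]
tool_rot: [0.761, 0.648, -0.0, -0.001]
force: [0.1, -0.4, -0.8]
finger_gap: 0.143
gripper_force: 97.8
t: 5.82
tcp_pos: [0.5387, 0.0162, 0.4137]
tool_rot: [0.762, 0.647, 0.0, -0.0]
force: [-0.1, 0.0, -1.6]
finger_gap: 0.147
gripper_force: 98.0
[0.5371 0.0158 0.4135] [ 0.7627  0.6468 -0.0008 -0.0008] [-0.179  0.294  1.504 -0.     1.346 -0.015]
pin [[0.56069021 0.15882913 0.35948923]
 [0.56060022 0.15883491 0.32048934]] [[ 323.4441417  -126.78234266]
 [ 322.47820253  -63.42973476]]
eye [[  391.55164285  -115.89617871]
 [  253.48320425 -1044.70857675]
 [  605.6230395    108.29520756]
 [  399.9633821    106.25707982]]
```

View pics/w2.png

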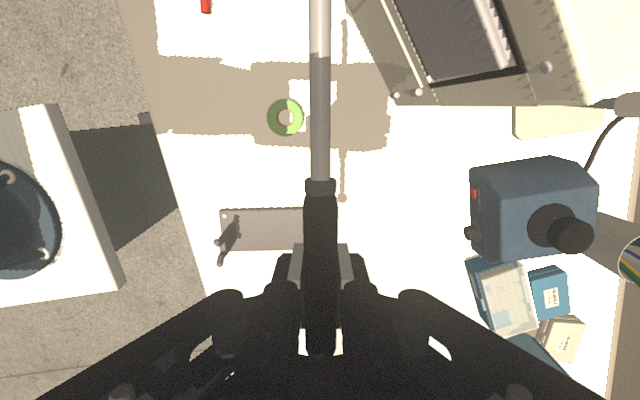

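The pin and eye are above the wrist picture's edge. The cabinet's front-right bottom corner shows at about (392,103) and the top one near (585,105), roughly 1 cm off my fit. I'll look at the pin and eye together in the fixed cameras.

```bash
cat >> h.py <<'E'
def crop(im,x0,x1,y0,y1,k,st=10):
    c=cv2.resize(im[y0:y1,x0:x1],None,fx=k,fy=k,interpolation=cv2.INTER_CUBIC)
    for x in range(-(-x0//st)*st,x1,st):
        X=int((x-x0+.5)*k);cv2.line(c,(X,0),(X,5),(0,0,255),1);cv2.putText(c,str(x),(X-8,15),0,.32,(0,0,255),1)
    for y in range(-(-y0//st)*st,y1,st):
        Y=int((y-y0+.5)*k);cv2.line(c,(0,Y),(5,Y),(0,0,255),1);cv2.putText(c,str(y),(7,Y+4),0,.32,(0,0,255),1)
    return c
def put(M,c,x,y): M[y:y+c.shape[0],x:x+c.shape[1]]=c[:M.shape[0]-y,:M.shape[1]-x]
E
python3 - <<'E'
from h import *
s=cv2.convertScaleAbs(eyes.snapshot('scene')[:,:,::-1],alpha=1.5);t=cv2.convertScaleAbs(eyes.snapshot('top')[:,:,::-1],alpha=1.5)
cv2.imwrite('pics/s2.png',s);cv2.imwrite('pics/t2.png',t)
w=cv2.imread('pics/w2.png')
M=np.zeros((600,800,3),np.uint8)
put(M,crop(s,225,325,80,160,4),0,0); put(M,crop(t,222,302,95,175,4.9),405,0)
put(M,crop(w,340,640,0,125,1.6,20),0,396)
cv2.imwrite('pics/m2.png',M)
q=sense();r=R.from_quat(q['tool_rot']);pin=q['tcp_pos']+r.apply([[.145,0,.054],[.145,0,.093],[0,0,.054]]);print(pin)
print(proj('scene',pin),proj('top',pin))
E
```

```text
[[0.55973939 0.15825528 0.35969107]
 [0.55963506 0.15825945 0.32069121]
 [0.53585662 0.01523566 0.35973968]]
[[262.06137298 119.43532277]
 [263.08154214 130.31215366]
 [292.90183104 136.50645107]] [[258.6373885  134.12101804]
 [259.82757578 141.27713406]
 [290.30131184 152.09955271]]
```

View pics/m2.png

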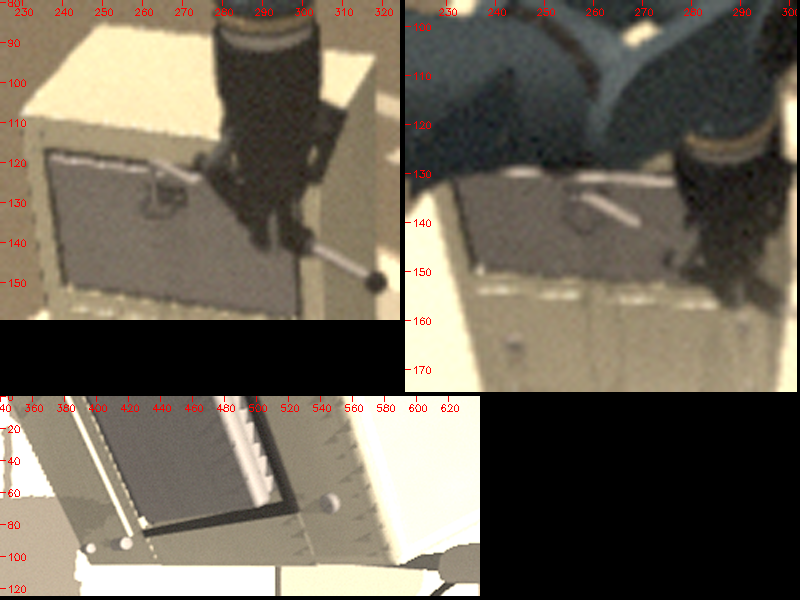

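The pin's bend shows at (262.5,120) in the scene view against a predicted (262.1,119.4), so the rod sits in the grip as expected. The wrist crop gives sharp cabinet corners: (388,105), (589.5,105), (430,86.4) and (525.7,71.4). I'll refit the cabinet and hatch angle with those.

Run:
```python
from h import *
import json
np.set_printoptions(precision=4,suppress=True)
p=json.load(open('w2.json'));w=.13
F=[[0,w,.35],[0,-w,.35],[.175,-w,.35],[0,w,0],[0,-w,0],[.175,-w,0],[0,.108,.317],[0,-.108,.317],[0,-.108,.181],[0,.108,.181]]
so=('scene',F,[(230.5,107.2),(304.5,117.8),(319.5,93.8),(242.2,190.5),(305.5,198.8),(319.5,173.8),(236.2,116.8),(299.8,125.2),(299.5,159.8),(240.5,150.8)])
wo=(p,[F[4],F[1],F[8],F[7]],[(388,105),(589.5,105),(430,86.4),(525.7,71.4)])
for o in([wo],[so],[so,wo]):
    v,r=fit(o,CAB);print(v);print(r.T)
for th in(0,.05,.1,.15):
    c,s=np.cos(th),np.sin(th)
    g=lambda a,b,y:[.004-a*c-b*s,y,.185+b*c-a*s]
    P=T(v,[g(.0225,.112,0),g(.0025,.13,-.105),g(-.0025,.13,-.105)])
    print(th,P[0],'sc',proj('scene',P[:1]),'top',proj('top',P[:1]),'w',proj(p,P[1:]).ravel())
```

```text
[0.611  0.192  0.3619]
[[ 7.6121  0.4089  0.3367 -3.44  ]
 [ 1.3613  3.6689 -1.4301 -3.6128]]
[0.6184 0.1929 0.3612]
[[-0.9327 -0.0142 -0.3997 -0.6811  1.5781  0.244   0.6955 -1.497   0.2136
   0.9922]
 [-0.2096 -1.0025 -0.7551 -0.0924  2.7801  0.8949 -0.1131 -0.2151 -0.0402
   0.1469]]
[0.6143 0.1926 0.3353]
[[-1.3262 -1.0556 -0.0573 -1.0239  0.6802  0.547   0.2369 -2.4867 -0.7183
   0.5593  7.7218  0.5827  1.0941 -2.0848]
 [-0.1788  0.0247  0.2709 -0.0583  3.9295  2.0698 -0.0016  0.7375  0.9638
   0.2644  1.7197  4.9525 -1.1749 -3.1368]]
0 [0.5969 0.1865 0.297 ] sc [[264.7589 129.3373]] top [[259.0771 136.2257]] w [522.1497  61.4222 531.952   56.1473]
0.05 [0.5916 0.1847 0.2957] sc [[264.1493 130.5014]] top [[258.8262 137.5507]] w [509.219   68.2682 519.1799  63.0057]
0.1 [0.5864 0.1829 0.2942] sc [[263.5522 131.7334]] top [[258.5866 138.9137]] w [496.1814  75.0483 506.2146  69.8414]
0.15 [0.5813 0.1811 0.2924] sc [[262.9695 133.0301]] top [[258.3592 140.3108]] w [483.146   81.7089 493.1679  76.5984]
```

```bash
sed -i 's/^CAB=np.array(.*); ROD/CAB=np.array([.6165,.1922,.35]); ROD/' h.py; python3 -m inch '[{"dx":1.4,"dy":1.3,"dz":0,"wx":0,"wy":0,"wz":0},{"dx":1.4,"dy":1.3,"dz":0,"wx":0,"wy":0,"wz":0},{"dx":0,"dy":0,"dz":0,"wx":0,"wy":0,"wz":0},{"dx":0,"dy":0,"dz":1,"wx":0,"wy":0,"wz":0},{"dx":0,"dy":0,"dz":1,"wx":0,"wy":0,"wz":0},{"dx":0,"dy":0,"dz":0.7,"wx":0,"wy":0,"wz":0},{"dx":0,"dy":0,"dz":0,"wx":0,"wy":0,"wz":0}]'
python3 - <<'E'
from h import *
s=cv2.convertScaleAbs(eyes.snapshot('scene')[:,:,::-1],alpha=1.8);t=cv2.convertScaleAbs(eyes.snapshot('top')[:,:,::-1],alpha=1.8)
M=np.zeros((480,800,3),np.uint8)
put(M,crop(s,245,295,105,155,8),0,0); put(M,crop(t,240,290,115,165,8),400,0)
cv2.imwrite('pics/m3.png',M)
q=sense();r=R.from_quat(q['tool_rot']);pin=q['tcp_pos']+r.apply([[.145,0,.054],[.145,0,.093]]);print(pin,q['force'],proj('scene',pin),proj('top',pin))
E
```

```text
t: 6.85
tcp_pos: [0.5669, 0.0385, 0.3864]
tool_rot: [0.763, 0.646, -0.001, -0.001]
force: [0.8, -0.3, -1.0]
finger_gap: 0.147
gripper_force: 98.0
[[0.59140801 0.18151156 0.33345429]
 [0.59141269 0.18151082 0.2944543 ]] [ 0.13348663  0.53006501 -1.14259464] [[263.88899372 120.64505191]
 [264.87132284 131.15420598]] [[258.38405361 131.07746438]
 [259.56451956 138.09001431]]
```

View pics/m3.png

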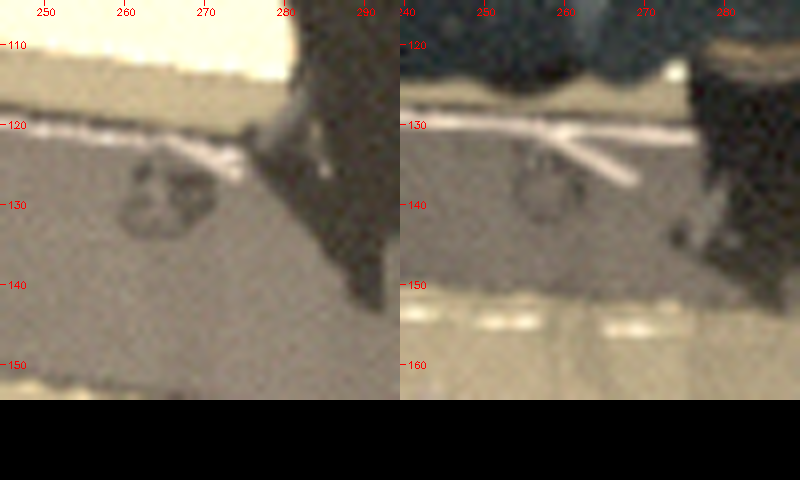

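The ring is centred at about (265,129.5) in the scene view and (258,137) in the top view, and the pin tip is inside it in both, with no contact force. I'll lower the pin further and work out the opening arc.

```bash
python3 -m inch '[{"dx":0,"dy":0,"dz":0.8,"wx":0,"wy":0,"wz":0},{"dx":0,"dy":0,"dz":0.8,"wx":0,"wy":0,"wz":0},{"dx":0,"dy":0,"dz":0.6,"wx":0,"wy":0,"wz":0},{"dx":0,"dy":0,"dz":0,"wx":0,"wy":0,"wz":0}]'
python3 - <<'E'
from h import *
q=sense();r0=R.from_quat(q['tool_rot']);p0=np.array(q['tcp_pos'])
print(q['force'],q['q'])
# pin point in tool at eye level; move along eye arc, tool tilt = f*(th-th0)
th0=.09;N=14;end=.93;tilt_tot=np.radians(35)
cabR=R.from_euler('z',CAB[2])
eye=lambda th:T(CAB,[[.004-.0225*np.cos(th)-.112*np.sin(th),0,.185+.112*np.cos(th)-.0225*np.sin(th)]])[0]
e0=eye(th0); pin_t=r0.inv().apply(p0+r0.apply([.145,0,.054])-p0); h=(p0+r0.apply(pin_t))[2]-e0[2]; print('shaft above eye',h)
pp=pin_t+[0,0,h]  # point on pin at eye level, tool frame
off=p0+r0.apply(pp)-e0; print('off',off)
P,Q=p0,r0
for i in range(1,N+1):
    th=th0+(end-th0)*i/N; a=tilt_tot*i/N
    Rn=R.from_rotvec(-a*cabR.apply([0,1,0]))*r0
    pn=eye(th)+off-Rn.apply(pp)
    d=Q.inv().apply(pn-P)*100;w=np.degrees((Q.inv()*Rn).as_rotvec())
    print(i,'{'+','.join(f'"{k}":{x:g}' for k,x in zip(['dx','dy','dz','wx','wy','wz'],np.r_[np.round(d,2),np.round(w,2)]))+'},')
    P,Q=pn,Rn
print(P,np.hypot(*P[:2]),Q.apply([0,0,1]))
E
```

```text
t: 7.45
tcp_pos: [0.5671, 0.0387, 0.3646]
tool_rot: [0.763, 0.646, -0.001, -0.001]
force: [0.7, 0.5, -1.3]
finger_gap: 0.147
gripper_force: 98.0
[ 0.72831011  0.5338025  -1.31694882] [-1.28430658e-01  3.85589995e-01  1.50173746e+00 -2.60261238e-06
  1.25599858e+00  3.69968324e-02]
shaft above eye 0.016036603249445336
off [ 1.11769155e-03 -7.16415145e-04  2.40919241e-08]
1 {"dx":-0.47,"dy":-0.83,"dz":0.53,"wx":-2.18,"wy":1.23,"wz":-0},
2 {"dx":-0.47,"dy":-0.82,"dz":0.54,"wx":-2.18,"wy":1.23,"wz":-0},
3 {"dx":-0.46,"dy":-0.82,"dz":0.56,"wx":-2.18,"wy":1.23,"wz":-0},
4 {"dx":-0.46,"dy":-0.82,"dz":0.57,"wx":-2.18,"wy":1.23,"wz":-0},
5 {"dx":-0.46,"dy":-0.81,"dz":0.58,"wx":-2.18,"wy":1.23,"wz":-0},
6 {"dx":-0.46,"dy":-0.81,"dz":0.59,"wx":-2.18,"wy":1.23,"wz":-0},
7 {"dx":-0.46,"dy":-0.8,"dz":0.6,"wx":-2.18,"wy":1.23,"wz":-0},
8 {"dx":-0.45,"dy":-0.8,"dz":0.61,"wx":-2.18,"wy":1.23,"wz":-0},
9 {"dx":-0.45,"dy":-0.8,"dz":0.62,"wx":-2.18,"wy":1.23,"wz":-0},
10 {"dx":-0.45,"dy":-0.79,"dz":0.63,"wx":-2.18,"wy":1.23,"wz":-0},
11 {"dx":-0.45,"dy":-0.79,"dz":0.64,"wx":-2.18,"wy":1.23,"wz":-0},
12 {"dx":-0.44,"dy":-0.78,"dz":0.65,"wx":-2.18,"wy":1.23,"wz":-0},
13 {"dx":-0.44,"dy":-0.78,"dz":0.66,"wx":-2.18,"wy":1.23,"wz":-0},
14 {"dx":-0.44,"dy":-0.77,"dz":0.67,"wx":-2.18,"wy":1.23,"wz":-0},
[0.4750265  0.00506992 0.25036699] 0.47505355930193005 [ 0.53734342  0.19699285 -0.82003406]
```

```bash
python3 -m inch '[{"dx":-0.47,"dy":-0.83,"dz":0.53,"wx":-2.18,"wy":1.23,"wz":0},{"dx":-0.47,"dy":-0.82,"dz":0.54,"wx":-2.18,"wy":1.23,"wz":0},{"dx":-0.46,"dy":-0.82,"dz":0.56,"wx":-2.18,"wy":1.23,"wz":0},{"dx":-0.46,"dy":-0.82,"dz":0.57,"wx":-2.18,"wy":1.23,"wz":0},{"dx":-0.46,"dy":-0.81,"dz":0.58,"wx":-2.18,"wy":1.23,"wz":0}]' && python3 -m inch '[{"dx":-0.46,"dy":-0.81,"dz":0.59,"wx":-2.18,"wy":1.23,"wz":0},{"dx":-0.46,"dy":-0.8,"dz":0.6,"wx":-2.18,"wy":1.23,"wz":0},{"dx":-0.45,"dy":-0.8,"dz":0.61,"wx":-2.18,"wy":1.23,"wz":0},{"dx":-0.45,"dy":-0.8,"dz":0.62,"wx":-2.18,"wy":1.23,"wz":0},{"dx":-0.45,"dy":-0.79,"dz":0.63,"wx":-2.18,"wy":1.23,"wz":0}]' && python3 -m inch '[{"dx":-0.45,"dy":-0.79,"dz":0.64,"wx":-2.18,"wy":1.23,"wz":0},{"dx":-0.44,"dy":-0.78,"dz":0.65,"wx":-2.18,"wy":1.23,"wz":0},{"dx":0,"dy":0,"dz":0,"wx":0,"wy":0,"wz":0}]'
```

```text
t: 8.07
tcp_pos: [0.5263, 0.0234, 0.3344]
tool_rot: [0.759, 0.642, 0.104, 0.039]
force: [0.3, -0.3, 0.6]
finger_gap: 0.146
gripper_force: 98.1
t: 8.7
tcp_pos: [0.4936, 0.0114, 0.2914]
tool_rot: [0.745, 0.631, 0.204, 0.076]
force: [0.1, 0.1, -0.6]
finger_gap: 0.148
gripper_force: 98.0
t: 9.07
tcp_pos: [0.4828, 0.0079, 0.2708]
tool_rot: [0.738, 0.624, 0.242, 0.089]
force: [-0.3, 0.6, -0.9]
finger_gap: 0.147
gripper_force: 98.0
```

Run:
```python
from h import *
s=cv2.convertScaleAbs(eyes.snapshot('scene')[:,:,::-1],alpha=1.8);t=cv2.convertScaleAbs(eyes.snapshot('top')[:,:,::-1],alpha=1.8)
M=np.zeros((420,800,3),np.uint8)
put(M,crop(s,230,310,100,180,5),0,0); put(M,crop(t,222,302,105,185,5),400,0)
cv2.imwrite('pics/m4.png',M)
q=sense();r=R.from_quat(q['tool_rot']);pin=q['tcp_pos']+r.apply([[.145,0,.054],[.145,0,.093]]);print(pin,proj('scene',pin),proj('top',pin))
for th in(.6,.75,.87):
    P=T(CAB,[[.004-a*np.cos(th)-b*np.sin(th),y,.185+b*np.cos(th)-a*np.sin(th)] for a,b,y in((.0225,.112,0),(.0025,.13,.105),(.0025,.13,-.105))]);print(th,proj('scene',P).ravel(),proj('top',P).ravel())
```

```text
[[0.52438096 0.15663098 0.26064407]
 [0.54274706 0.16327007 0.22688598]] [[257.74013494 151.29413428]
 [260.91781847 156.82327346]] [[257.22975959 158.39778276]
 [259.20396536 159.99218376]]
0.6 [259.52426675 146.760565   229.63791616 134.3248668  290.36208414
 143.49404565] [257.64757209 153.37617682 229.64483138 145.37011444 284.91385985
 149.83641747]
0.75 [258.61922579 151.95128123 228.20180614 139.92588023 289.0134307
 149.28795314] [257.51600286 157.82810512 229.33119626 150.56915411 284.53084058
 155.07944748]
0.87 [258.09804362 156.13969497 227.29929744 144.59412874 288.10423977
 154.10369784] [257.51678205 161.24563673 229.2328949  154.68094571 284.31108594
 159.22034113]
```

View pics/m4.png

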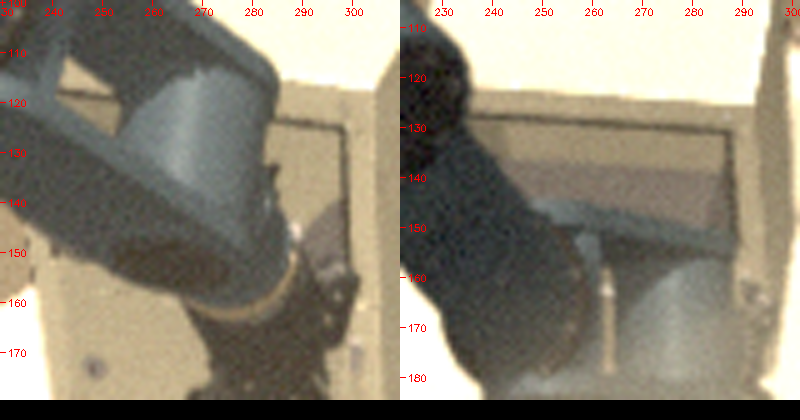

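The hatch is swinging down, at roughly 0.7 rad by its upper edge near row 152 in the top view. I'll carry on to the stop.

```bash
python3 -m inch '[{"dx":-0.44,"dy":-0.78,"dz":0.66,"wx":-2.18,"wy":1.23,"wz":0},{"dx":-0.44,"dy":-0.77,"dz":0.67,"wx":-2.18,"wy":1.23,"wz":0},{"dx":0,"dy":0,"dz":0,"wx":0,"wy":0,"wz":0}]' && python3 -m inch '[{"dx":-0.2,"dy":-0.4,"dz":0.5,"wx":-1,"wy":0.6,"wz":0},{"dx":-0.2,"dy":-0.4,"dz":0.5,"wx":-1,"wy":0.6,"wz":0},{"dx":0,"dy":0,"dz":0,"wx":0,"wy":0,"wz":0}]' && python3 -m inch '[{"dx":-0.2,"dy":-0.4,"dz":0.5,"wx":-1,"wy":0.6,"wz":0},{"dx":0,"dy":0,"dz":0,"wx":0,"wy":0,"wz":0}]'; python3 -c "
from h import *
s=sense();print(np.round(s['force'],2),np.round(s['ft_torque'],3),np.round(s['q'],3))"
```

```text
t: 9.55
tcp_pos: [0.4757, 0.005, 0.2505]
tool_rot: [0.728, 0.616, 0.282, 0.104]
force: [0.3, -0.2, -0.8]
finger_gap: 0.144
gripper_force: 98.1
t: 9.93
tcp_pos: [0.4749, 0.0054, 0.2381]
tool_rot: [0.722, 0.612, 0.302, 0.11]
force: [-1.3, 0.6, 2.2]
finger_gap: 0.147
gripper_force: 98.7
t: 10.18
tcp_pos: [0.4748, 0.006, 0.2321]
tool_rot: [0.72, 0.61, 0.313, 0.113]
force: [-1.1, 1.5, 5.8]
finger_gap: 0.144
gripper_force: 99.1
[-1.12  1.47  5.76] [ 1.161 -0.279  0.29 ] [-0.451  0.437  2.227  1.63   0.471 -1.799]
```

Run:
```python
from h import *
q=sense();r=R.from_quat(q['tool_rot']);p=np.array(q['tcp_pos']);th=.87
cabR=R.from_euler('z',CAB[2])
e=T(CAB,[[.004-.0225*np.cos(th)-.112*np.sin(th),0,.185+.112*np.cos(th)-.0225*np.sin(th)]])[0]
eR=cabR*R.from_euler('y',-th)
a=eR.inv().apply(p+r.apply([.145,0,.054])-e);b=eR.inv().apply(p+r.apply([.145,0,.093])-e)
print('bend,tip in eye frame (x to plate)',a,b, 'pin dir',eR.inv().apply(r.apply([0,0,1])))
print('back-off (0.006 up) in tool',r.inv().apply([0,0,.006]), 'eye +x in tool',r.inv().apply(eR.apply([1,0,0])))
```

```text
bend,tip in eye frame (x to plate) [-1.09715829e-02 -5.29191621e-05  5.71691582e-03] [-1.84293680e-02  8.67661780e-05 -3.25631303e-02] pin dir [-0.19122526  0.00358168 -0.98153964]
back-off (0.006 up) in tool [ 0.00187239  0.0032624  -0.00467449] eye +x in tool [ 0.48538948  0.8531295  -0.19122526]
```

```bash
python3 -m inch '[{"dx":0.1,"dy":0.2,"dz":-0.4,"wx":0,"wy":0,"wz":0},{"dx":0.3,"dy":0.5,"dz":-0.3,"wx":0,"wy":0,"wz":0},{"dx":0,"dy":0,"dz":0,"wx":0,"wy":0,"wz":0}]' && python3 -m inch '[{"dx":0,"dy":0,"dz":-1,"wx":0,"wy":0,"wz":0},{"dx":0,"dy":0,"dz":-1,"wx":0,"wy":0,"wz":0},{"dx":0,"dy":0,"dz":-1,"wx":0,"wy":0,"wz":0},{"dx":0,"dy":0,"dz":0,"wx":0,"wy":0,"wz":0}]' && python3 -m inch '[{"dx":0,"dy":0,"dz":-1.5,"wx":0,"wy":0,"wz":0},{"dx":0,"dy":-0.5,"dz":-2,"wx":0,"wy":0,"wz":0},{"dx":0,"dy":-1,"dz":-2,"wx":0,"wy":0,"wz":0},{"dx":0,"dy":0,"dz":0,"wx":0,"wy":0,"wz":0}]'
python3 - <<'E'
from h import *
q=sense();print(np.round(q['force'],2),np.round(q['q'],3))
p=np.array(q['tcp_pos']);r=R.from_quat(q['tool_rot'])
# to over the rest: (.444,-.0862) yaw of grasp
rg=R.from_quat([.9972,-.0743,0,0])
a=np.array([.46,-.03,.36]);rows(a,down(1.408-np.pi/2),5)
rows([.4440,-.0860,.229],rg,9,a,down(1.408-np.pi/2))
E
```

```text
t: 10.55
tcp_pos: [0.4759, 0.0052, 0.2419]
tool_rot: [0.72, 0.611, 0.309, 0.115]
force: [0.6, 0.1, -0.7]
finger_gap: 0.144
gripper_force: 98.1
t: 11.05
tcp_pos: [0.4577, -0.0011, 0.265]
tool_rot: [0.72, 0.61, 0.309, 0.115]
force: [-0.0, -0.7, -2.1]
finger_gap: 0.146
gripper_force: 98.1
t: 11.55
tcp_pos: [0.4129, -0.009, 0.2997]
tool_rot: [0.72, 0.61, 0.309, 0.114]
force: [-0.7, 0.5, -1.5]
finger_gap: 0.15
gripper_force: 98.1
[-0.66  0.46 -1.47] [-0.595  0.187  2.279  1.186  0.576 -1.431]
n 5 cm/row 1.59 deg/row 7.7
[{"dx":0.03,"dy":1.51,"dz":-0.48,"wx":6.7,"wy":-3.8,"wz":-0},{"dx":-0.01,"dy":1.45,"dz":-0.66,"wx":6.7,"wy":-3.8,"wz":-0},{"dx":-0.06,"dy":1.36,"dz":-0.82,"wx":6.7,"wy":-3.8,"wz":-0},{"dx":-0.12,"dy":1.25,"dz":-0.97,"wx":6.7,"wy":-3.8,"wz":-0},{"dx":-0.18,"dy":1.13,"dz":-1.1,"wx":6.7,"wy":-3.8,"wz":-0}]
n 9 cm/row 1.59 deg/row 9.9
[{"dx":-0.64,"dy":-0.07,"dz":1.46,"wx":0,"wy":0,"wz":9.9},{"dx":-0.65,"dy":0.04,"dz":1.46,"wx":0,"wy":0,"wz":9.9},{"dx":-0.63,"dy":0.15,"dz":1.46,"wx":0,"wy":0,"wz":9.9},{"dx":-0.6,"dy":0.25,"dz":1.46,"wx":0,"wy":0,"wz":9.9},{"dx":-0.54,"dy":0.35,"dz":1.46,"wx":0,"wy":0,"wz":9.9},{"dx":-0.47,"dy":0.44,"dz":1.46,"wx":0,"wy":0,"wz":9.9},{"dx":-0.39,"dy":0.52,"dz":1.46,"wx":0,"wy":0,"wz":9.9},{"dx":-0.3,"dy":0.58,"dz":1.46,"wx":0,"wy":0,"wz":9.9},{"dx":-0.19,"dy":0.62,"dz":1.46,"wx":0,"wy":0,"wz":9.9}]
```

```bash
python3 -m inch '[{"dx":0,"dy":1.5,"dz":-0.5,"wx":6.7,"wy":-3.8,"wz":0},{"dx":0,"dy":1.4,"dz":-0.7,"wx":6.7,"wy":-3.8,"wz":0},{"dx":-0.1,"dy":1.4,"dz":-0.8,"wx":6.7,"wy":-3.8,"wz":0},{"dx":-0.1,"dy":1.2,"dz":-1.0,"wx":6.7,"wy":-3.8,"wz":0},{"dx":-0.2,"dy":1.1,"dz":-1.1,"wx":6.7,"wy":-3.8,"wz":0},{"dx":0,"dy":0,"dz":0,"wx":0,"wy":0,"wz":0}]' && python3 -m inch '[{"dx":-0.6,"dy":-0.1,"dz":1.4,"wx":0,"wy":0,"wz":9.9},{"dx":-0.6,"dy":0,"dz":1.4,"wx":0,"wy":0,"wz":9.9},{"dx":-0.6,"dy":0.1,"dz":1.4,"wx":0,"wy":0,"wz":9.9},{"dx":-0.6,"dy":0.2,"dz":1.4,"wx":0,"wy":0,"wz":9.9},{"dx":-0.5,"dy":0.3,"dz":1.4,"wx":0,"wy":0,"wz":9.9},{"dx":-0.5,"dy":0.4,"dz":1.4,"wx":0,"wy":0,"wz":9.9},{"dx":-0.4,"dy":0.5,"dz":1.4,"wx":0,"wy":0,"wz":9.9},{"dx":-0.3,"dy":0.6,"dz":1.4,"wx":0,"wy":0,"wz":9.9},{"dx":-0.2,"dy":0.6,"dz":1.4,"wx":0,"wy":0,"wz":9.9},{"dx":0,"dy":0,"dz":0,"wx":0,"wy":0,"wz":0}]'
python3 - <<'E'
from h import *
q=sense();print(np.round(q['tcp_pos'],4),np.round(q['tool_rot'],4),np.round(q['force'],2),np.round(q['q'],3))
rg=R.from_quat([.9972,-.0743,0,0]);rows([.4440,-.0860,.190],rg,2)
im=cv2.convertScaleAbs(eyes.snapshot('wrist')[:,:,::-1],alpha=1.5);s=cv2.convertScaleAbs(eyes.snapshot('scene')[:,:,::-1],alpha=1.5)
t=cv2.convertScaleAbs(eyes.snapshot('top')[:,:,::-1],alpha=1.5)
M=np.zeros((600,800,3),np.uint8)
put(M,crop(im,200,440,0,380,1.5,20),0,0);put(M,crop(s,225,345,80,280,3),362,0);put(M,crop(t,225,245,120,160,2),725,0)
cv2.imwrite('pics/m5.png',M)
p=np.array(q['tcp_pos']);r=R.from_quat(q['tool_rot'])
X=p+r.apply([[-.108,0,.054],[.145,0,.054],[.145,0,.093]]);print(proj('scene',X))
for th in(.8,.87):
    P=T(CAB,[[.004-a*np.cos(th)-b*np.sin(th),y,.185+b*np.cos(th)-a*np.sin(th)] for a,b,y in((.0225,.112,0),(.0025,.13,.105),(.0025,.13,-.105))]);print(th,proj('scene',P).ravel())
E
```

```text
t: 12.3
tcp_pos: [0.4513, -0.0237, 0.3509]
tool_rot: [0.755, 0.653, 0.061, 0.011]
force: [-0.0, 0.1, -1.8]
finger_gap: 0.148
gripper_force: 98.2
t: 13.55
tcp_pos: [0.4429, -0.069, 0.2186]
tool_rot: [0.996, -0.065, 0.048, -0.036]
force: [-0.0, 0.4, -1.1]
finger_gap: 0.146
gripper_force: 98.1
[ 0.4429 -0.069   0.2186] [ 0.9961 -0.0651  0.0477 -0.0359] [-0.02  0.36 -1.12] [-0.458  0.422  1.997  0.167  0.668  1.115]
n 2 cm/row 1.67 deg/row 3.5
[{"dx":0.04,"dy":0.95,"dz":1.37,"wx":-2.3,"wy":-2.6,"wz":0.5},{"dx":0.11,"dy":0.89,"dz":1.4,"wx":-2.3,"wy":-2.6,"wz":0.5}]
[[272.0154458  232.32122504]
 [330.76468413 187.9376755 ]
 [330.70827815 196.54381946]]
0.8 [258.37946512 153.69754804 227.79788489 141.85629821 288.61503898
 151.28078342]
0.87 [258.09804362 156.13969497 227.29929744 144.59412874 288.10423977
 154.10369784]
```

View pics/m5.png

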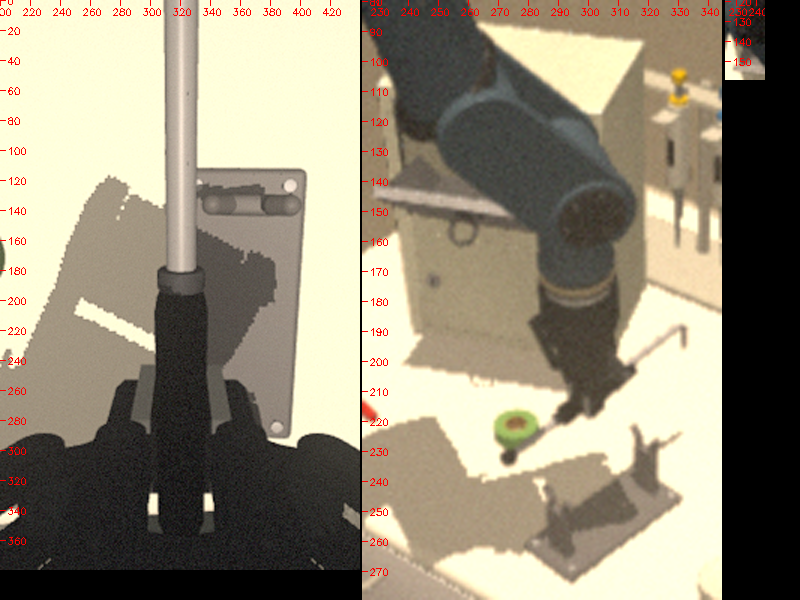

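The hatch is fully open: the eye at (258.5,156.5) matches the prediction for 0.87 rad. The rod is straight in the grip. I'll level the tool over the rest and lay the rod down.

```bash
python3 -m inch '[{"dx":0,"dy":0.9,"dz":1.0,"wx":-2.3,"wy":-2.6,"wz":0.5},{"dx":0.1,"dy":0.9,"dz":1.0,"wx":-2.3,"wy":-2.6,"wz":0.5},{"dx":0,"dy":0,"dz":0,"wx":0,"wy":0,"wz":0},{"dx":0,"dy":0,"dz":0,"wx":0,"wy":0,"wz":0}]'
python3 - <<'E'
from h import *
rg=R.from_quat([.9972,-.0743,0,0]);rows([.4440,-.0860,.165],rg,2)
E
```

```text
t: 14.2
tcp_pos: [0.4446, -0.0861, 0.1998]
tool_rot: [0.997, -0.074, 0.002, 0.002]
force: [-0.6, 0.5, -1.6]
finger_gap: 0.146
gripper_force: 98.1
n 2 cm/row 1.74 deg/row 0.1
[{"dx":-0.04,"dy":-0.01,"dz":1.74,"wx":0.1,"wy":-0.1,"wz":0},{"dx":-0.03,"dy":-0,"dz":1.74,"wx":0.1,"wy":-0.1,"wz":0}]
```

```bash
python3 -m inch '[{"dx":0,"dy":0,"dz":2,"wx":0,"wy":0,"wz":0},{"dx":0,"dy":0,"dz":2,"wx":0,"wy":0,"wz":0},{"dx":0,"dy":0,"dz":1,"wx":0,"wy":0,"wz":0},{"dx":0,"dy":0,"dz":0,"wx":0,"wy":0,"wz":0}]' && python3 -m inch '[{"dx":0,"dy":0,"dz":1.0,"wx":0,"wy":0,"wz":0},{"dx":0,"dy":0,"dz":1.0,"wx":0,"wy":0,"wz":0},{"dx":0,"dy":0,"dz":0,"wx":0,"wy":0,"wz":0}]'
```

```text
t: 14.7
tcp_pos: [0.4445, -0.0866, 0.1492]
tool_rot: [0.997, -0.074, 0.001, 0.002]
force: [0.4, 0.2, -1.4]
finger_gap: 0.147
gripper_force: 98.1
t: 15.08
tcp_pos: [0.4453, -0.0871, 0.1296]
tool_rot: [0.997, -0.074, 0.002, 0.002]
force: [0.3, -0.1, 8.5]
finger_gap: 0.144
gripper_force: 99.7
```

The rod is seated again (TCP z 0.1296 as at the grasp, upward force 8.5 N). Release, rise, and plan the cup grasp clear of its neighbours.

```bash
python3 -m inch '[{"dx":0,"dy":0,"dz":0,"wx":0,"wy":0,"wz":0},{"dx":0,"dy":0,"dz":0,"wx":0,"wy":0,"wz":0},{"dx":0,"dy":0,"dz":0,"wx":0,"wy":0,"wz":0},{"dx":0,"dy":0,"dz":0,"wx":0,"wy":0,"wz":0},{"dx":0,"dy":0,"dz":-2,"wx":0,"wy":0,"wz":0},{"dx":0,"dy":0,"dz":-4,"wx":0,"wy":0,"wz":0},{"dx":0,"dy":0,"dz":-5,"wx":0,"wy":0,"wz":0},{"dx":0,"dy":0,"dz":0,"wx":0,"wy":0,"wz":0}]' 1 60
python3 - <<'E'
from h import *
np.set_printoptions(precision=3,suppress=True)
for n,px,z in(('cup',(346.8,271.4),.066),('roll',(395.3,292),.03),('box',(376,260),.028)):
    v,_=fit([('scene',[[0,0,z]],[px])],[.45,-.2,0.]);d=v[:2]-[.4095,-.2655];print(n,v,d,np.hypot(*d),np.arctan2(d[1],d[0]))
q=sense();print(np.round(q['tcp_pos'],4),np.round(q['q'],3))
for y in(-1.71,-1.3,-2.2): rows([.4095,-.2655,.22],down(y),4)
E
```

```text
t: 16.08
tcp_pos: [0.4463, -0.0871, 0.2424]
tool_rot: [0.997, -0.074, 0.005, 0.004]
force: [-0.1, -0.5, -1.1]
finger_gap: 1.003
gripper_force: 0.0
cup [ 0.411 -0.27   0.   ] [ 0.002 -0.004] 0.004573459935172946 -1.140048181612469
roll [ 0.455 -0.41   0.   ] [ 0.045 -0.144] 0.15143292010294082 -1.266416489444472
box [ 0.534 -0.299  0.   ] [ 0.124 -0.033] 0.12836856043987024 -0.26151835709833504
[ 0.446 -0.087  0.242] [-0.438  0.399  1.918 -0.004  0.813  1.284]
n 4 cm/row 4.59 deg/row 0.2
[{"dx":-0.26,"dy":4.54,"dz":0.59,"wx":0.1,"wy":-0.2,"wz":-0.1},{"dx":-0.27,"dy":4.54,"dz":0.58,"wx":0.1,"wy":-0.2,"wz":-0.1},{"dx":-0.28,"dy":4.55,"dz":0.57,"wx":0.1,"wy":-0.2,"wz":-0.1},{"dx":-0.28,"dy":4.55,"dz":0.57,"wx":0.1,"wy":-0.2,"wz":-0.1}]
n 4 cm/row 4.59 deg/row 6.0
[{"dx":-0.26,"dy":4.54,"dz":0.59,"wx":0.1,"wy":-0.1,"wz":-6},{"dx":-0.73,"dy":4.49,"dz":0.58,"wx":0.1,"wy":-0.1,"wz":-6},{"dx":-1.19,"dy":4.39,"dz":0.57,"wx":0.1,"wy":-0.1,"wz":-6},{"dx":-1.65,"dy":4.25,"dz":0.57,"wx":0.1,"wy":-0.1,"wz":-6}]
n 4 cm/row 4.59 deg/row 6.9
[{"dx":-0.26,"dy":4.54,"dz":0.59,"wx":0.1,"wy":-0.2,"wz":6.9},{"dx":0.29,"dy":4.54,"dz":0.58,"wx":0.1,"wy":-0.2,"wz":6.9},{"dx":0.84,"dy":4.48,"dz":0.58,"wx":0.1,"wy":-0.2,"wz":6.9},{"dx":1.37,"dy":4.34,"dz":0.57,"wx":0.1,"wy":-0.2,"wz":6.9}]
```

```bash
python3 -m inch '[{"dx":-0.3,"dy":4.5,"dz":0.6,"wx":0.1,"wy":-0.2,"wz":0},{"dx":-0.3,"dy":4.5,"dz":0.6,"wx":0.1,"wy":-0.2,"wz":0},{"dx":-0.3,"dy":4.5,"dz":0.6,"wx":0.1,"wy":-0.2,"wz":0},{"dx":-0.3,"dy":4.5,"dz":0.6,"wx":0.1,"wy":-0.2,"wz":0},{"dx":0,"dy":0,"dz":0,"wx":0,"wy":0,"wz":0},{"dx":0,"dy":0,"dz":0,"wx":0,"wy":0,"wz":0}]'
python3 - <<'E'
from h import *
import json
np.set_printoptions(precision=4,suppress=True)
im=eyes.snapshot('wrist');p=eyes.camera_params('wrist');cv2.imwrite('pics/w3.png',im[:,:,::-1])
q=sense();print(q['tcp_pos'],R.from_quat(q['tool_rot']).apply([0,1,0]))
# bright lid blob near the predicted spot
u=proj(p,[[.409,-.266,.066]])[0];print(u)
g=cv2.cvtColor(im,cv2.COLOR_RGB2GRAY)
e=proj(p,[[.409+.03*np.cos(a),-.266+.03*np.sin(a),.066] for a in np.linspace(0,6.28,9)]);print(e.round(0).tolist())
E
```

```text
t: 16.82
tcp_pos: [0.4052, -0.2617, 0.2146]
tool_rot: [0.997, -0.075, -0.007, -0.003]
force: [0.9, 0.2, -0.1]
finger_gap: 1.003
gripper_force: 0.0
[ 0.4055 -0.2613  0.2148] [-0.1478 -0.989  -0.005 ]
[328.0959 201.0993]
[[322.0, 161.0], [294.0, 177.0], [288.0, 207.0], [304.0, 232.0], [334.0, 238.0], [360.0, 224.0], [369.0, 195.0], [354.0, 169.0], [322.0, 161.0]]
```

View pics/w3.png

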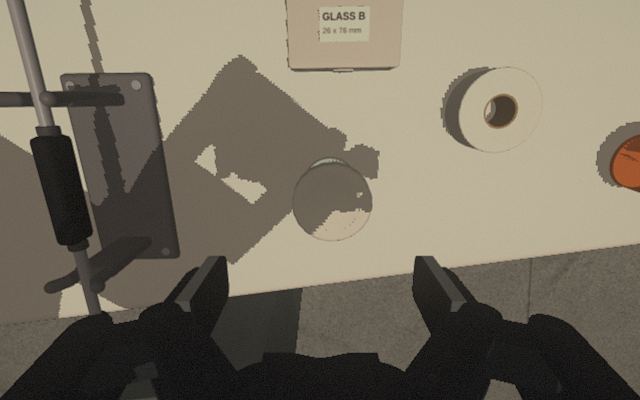

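The lid is centred at (332,200), about 2.5 mm off the prediction, and the rod is lying in its rest. I'll go down and grip the cup.

```bash
python3 -m inch '[{"dx":0.3,"dy":0.4,"dz":3,"wx":-0.4,"wy":0.8,"wz":0},{"dx":0.2,"dy":0.2,"dz":3,"wx":0,"wy":0,"wz":0},{"dx":0,"dy":0,"dz":3,"wx":0,"wy":0,"wz":0},{"dx":0,"dy":0,"dz":2.5,"wx":0,"wy":0,"wz":0},{"dx":0,"dy":0,"dz":0,"wx":0,"wy":0,"wz":0}]' && python3 -m inch '[{"dx":0,"dy":0,"dz":0,"wx":0,"wy":0,"wz":0},{"dx":0,"dy":0,"dz":0,"wx":0,"wy":0,"wz":0},{"dx":0,"dy":0,"dz":0,"wx":0,"wy":0,"wz":0},{"dx":0,"dy":0,"dz":0,"wx":0,"wy":0,"wz":0}]' 0 30 && python3 -m inch '[{"dx":0,"dy":0,"dz":-2,"wx":0,"wy":0,"wz":0},{"dx":0,"dy":0,"dz":-5,"wx":0,"wy":0,"wz":0},{"dx":0,"dy":0,"dz":-6,"wx":0,"wy":0,"wz":0},{"dx":0,"dy":0,"dz":-6,"wx":0,"wy":0,"wz":0},{"dx":0,"dy":0,"dz":-5,"wx":0,"wy":0,"wz":0},{"dx":0,"dy":0,"dz":-5,"wx":0,"wy":0,"wz":0},{"dx":0,"dy":0,"dz":0,"wx":0,"wy":0,"wz":0}]'
python3 - <<'E'
from h import *
c=R.from_euler('z',CAB[2])
a=np.radians(30); zt=c.apply([np.sin(a),0,-np.cos(a)]); yt=c.apply([0,-1,0]); rt=R.from_matrix(np.c_[np.cross(yt,zt),yt,zt])
u=np.array([-.5,0,.866]); 
B=np.array([.003,0,.2305])+.005*np.array([.643,0,.766])
Pf=T(CAB,[B+.099*u])[0]; Pa=T(CAB,[B+.099*u+.11*np.array([-.5,0,.866])])[0]
print(Pf,Pa)
b=np.array([.40,-.05,.42]);q=sense();r0=R.from_quat(q['tool_rot'])
rd=down(CAB[2]-np.pi/2)
print(np.round(q['q'],3))
rows(b,rd,6)
rows(Pa,rt,5,b,rd)
rows(Pf,rt,5,Pa,rt)
E
```

```text
t: 17.5
tcp_pos: [0.4094, -0.2674, 0.0993]
tool_rot: [0.997, -0.073, -0.001, 0.0]
force: [0.2, -0.5, 0.5]
finger_gap: 0.996
gripper_force: 0.0
t: 18.0
tcp_pos: [0.4104, -0.2698, 0.102]
tool_rot: [0.997, -0.074, 0.002, 0.003]
force: [0.6, 1.0, 7.5]
finger_gap: 0.661
gripper_force: 31.6
t: 18.88
tcp_pos: [0.4104, -0.2693, 0.3954]
tool_rot: [0.997, -0.074, 0.005, 0.006]
force: [-0.2, 0.1, -0.0]
finger_gap: 0.659
gripper_force: 32.2
[0.57583925 0.17735767 0.320064  ] [0.52417375 0.15849829 0.415324  ]
[-0.808  0.233  1.644 -0.002  1.249  0.912]
n 6 cm/row 3.68 deg/row 4.8
[{"dx":-0.71,"dy":-3.58,"dz":-0.46,"wx":0.1,"wy":-0.1,"wz":-4.8},{"dx":-0.41,"dy":-3.63,"dz":-0.45,"wx":0.1,"wy":-0.1,"wz":-4.8},{"dx":-0.11,"dy":-3.65,"dz":-0.44,"wx":0.1,"wy":-0.1,"wz":-4.8},{"dx":0.2,"dy":-3.65,"dz":-0.43,"wx":0.1,"wy":-0.1,"wz":-4.8},{"dx":0.5,"dy":-3.62,"dz":-0.42,"wx":0.1,"wy":-0.1,"wz":-4.8},{"dx":0.8,"dy":-3.57,"dz":-0.42,"wx":0.1,"wy":-0.1,"wz":-4.8}]
n 5 cm/row 4.85 deg/row 6.0
[{"dx":3.76,"dy":-3.07,"dz":0.09,"wx":-0,"wy":6,"wz":0},{"dx":3.73,"dy":-3.07,"dz":0.49,"wx":-0,"wy":6,"wz":0},{"dx":3.66,"dy":-3.07,"dz":0.87,"wx":-0,"wy":6,"wz":0},{"dx":3.55,"dy":-3.07,"dz":1.25,"wx":-0,"wy":6,"wz":0},{"dx":3.4,"dy":-3.07,"dz":1.62,"wx":-0,"wy":6,"wz":0}]
n 5 cm/row 2.20 deg/row 0.0
[{"dx":0,"dy":-0,"dz":2.2,"wx":0,"wy":0,"wz":0},{"dx":0,"dy":-0,"dz":2.2,"wx":0,"wy":0,"wz":0},{"dx":0,"dy":-0,"dz":2.2,"wx":0,"wy":0,"wz":0},{"dx":0,"dy":-0,"dz":2.2,"wx":0,"wy":0,"wz":0},{"dx":0,"dy":-0,"dz":2.2,"wx":0,"wy":0,"wz":0}]
```

```bash
python3 -m inch '[{"dx":-0.7,"dy":-3.6,"dz":-0.5,"wx":0.1,"wy":-0.1,"wz":-4.8},{"dx":-0.4,"dy":-3.6,"dz":-0.5,"wx":0.1,"wy":-0.1,"wz":-4.8},{"dx":-0.1,"dy":-3.6,"dz":-0.5,"wx":0.1,"wy":-0.1,"wz":-4.8},{"dx":0.2,"dy":-3.6,"dz":-0.4,"wx":0.1,"wy":-0.1,"wz":-4.8},{"dx":0.5,"dy":-3.6,"dz":-0.4,"wx":0.1,"wy":-0.1,"wz":-4.8},{"dx":0.8,"dy":-3.6,"dz":-0.4,"wx":0.1,"wy":-0.1,"wz":-4.8}]' && python3 -m inch '[{"dx":3.8,"dy":-3.1,"dz":0.1,"wx":0,"wy":6,"wz":0},{"dx":3.7,"dy":-3.1,"dz":0.5,"wx":0,"wy":6,"wz":0},{"dx":3.7,"dy":-3.1,"dz":0.9,"wx":0,"wy":6,"wz":0},{"dx":3.5,"dy":-3.1,"dz":1.2,"wx":0,"wy":6,"wz":0},{"dx":3.4,"dy":-3.1,"dz":1.6,"wx":0,"wy":6,"wz":0},{"dx":0,"dy":0,"dz":0,"wx":0,"wy":0,"wz":0},{"dx":0,"dy":0,"dz":0,"wx":0,"wy":0,"wz":0}]'
python3 - <<'E'
from h import *
c=R.from_euler('z',CAB[2])
a=np.radians(30); zt=c.apply([np.sin(a),0,-np.cos(a)]); yt=c.apply([0,-1,0]); rt=R.from_matrix(np.c_[np.cross(yt,zt),yt,zt])
q=sense();print(np.round(q['q'],3))
rows([.5242,.1585,.4153],rt,1)
rows([.5758,.1774,.3201],rt,5)
E
```

```text
t: 19.62
tcp_pos: [0.3981, -0.0489, 0.4167]
tool_rot: [0.984, 0.177, -0.005, -0.004]
force: [0.9, -0.8, -0.7]
finger_gap: 0.655
gripper_force: 32.2
t: 20.5
tcp_pos: [0.5208, 0.1601, 0.4118]
tool_rot: [0.952, 0.169, 0.249, -0.049]
force: [-0.2, -1.0, -0.6]
finger_gap: 0.658
gripper_force: 32.3
[0.022 0.164 1.774 0.253 0.731 1.093]
n 1 cm/row 0.52 deg/row 0.8
[{"dx":0.41,"dy":0.27,"dz":-0.18,"wx":-0.5,"wy":0.6,"wz":-0}]
n 5 cm/row 2.17 deg/row 0.2
[{"dx":0.1,"dy":0.07,"dz":2.16,"wx":-0.1,"wy":0.1,"wz":-0},{"dx":0.1,"dy":0.07,"dz":2.16,"wx":-0.1,"wy":0.1,"wz":-0},{"dx":0.1,"dy":0.06,"dz":2.16,"wx":-0.1,"wy":0.1,"wz":-0},{"dx":0.09,"dy":0.06,"dz":2.16,"wx":-0.1,"wy":0.1,"wz":-0},{"dx":0.09,"dy":0.06,"dz":2.16,"wx":-0.1,"wy":0.1,"wz":-0}]
```

```bash
python3 -m inch '[{"dx":0.4,"dy":0.3,"dz":0,"wx":-0.5,"wy":0.6,"wz":0},{"dx":0,"dy":0,"dz":2,"wx":0,"wy":0,"wz":0},{"dx":0,"dy":0,"dz":2,"wx":0,"wy":0,"wz":0},{"dx":0,"dy":0,"dz":2,"wx":0,"wy":0,"wz":0},{"dx":0,"dy":0,"dz":0,"wx":0,"wy":0,"wz":0}]' && python3 -m inch '[{"dx":0,"dy":0,"dz":1.5,"wx":0,"wy":0,"wz":0},{"dx":0,"dy":0,"dz":1.5,"wx":0,"wy":0,"wz":0},{"dx":0,"dy":0,"dz":1,"wx":0,"wy":0,"wz":0},{"dx":0,"dy":0,"dz":0,"wx":0,"wy":0,"wz":0},{"dx":0,"dy":0,"dz":0,"wx":0,"wy":0,"wz":0}]'
python3 - <<'E'
from h import *
q=sense();p=np.array(q['tcp_pos']);r=R.from_quat(q['tool_rot']);b=p+r.apply([0,0,.099])
print('cup bottom in cab',R.from_euler('z',-CAB[2]).apply(b-[*CAB[:2],0]),'axis',R.from_euler('z',-CAB[2]).apply(r.apply([0,0,1])), np.round(q['force'],2))
E
```

```text
t: 21.12
tcp_pos: [0.5544, 0.1679, 0.3618]
tool_rot: [0.951, 0.167, 0.255, -0.045]
force: [-0.2, -1.0, 0.5]
finger_gap: 0.661
gripper_force: 32.3
t: 21.75
tcp_pos: [0.5732, 0.1759, 0.3285]
tool_rot: [0.951, 0.168, 0.257, -0.045]
force: [0.7, -0.2, -0.4]
finger_gap: 0.658
gripper_force: 32.3
cup bottom in cab [ 0.00358955 -0.00044363  0.24295136] axis [ 5.03044480e-01  1.21727997e-04 -8.64260514e-01] [ 0.67 -0.15 -0.35]
```

```bash
python3 -m inch '[{"dx":0,"dy":0,"dz":0.5,"wx":0,"wy":0,"wz":0},{"dx":0,"dy":0,"dz":0.5,"wx":0,"wy":0,"wz":0},{"dx":0,"dy":0,"dz":0,"wx":0,"wy":0,"wz":0}]' && python3 -m inch '[{"dx":0,"dy":0,"dz":0,"wx":0,"wy":0,"wz":0},{"dx":0,"dy":0,"dz":0,"wx":0,"wy":0,"wz":0},{"dx":0,"dy":0,"dz":0,"wx":0,"wy":0,"wz":0},{"dx":0,"dy":0,"dz":0,"wx":0,"wy":0,"wz":0},{"dx":0,"dy":0,"dz":-1.5,"wx":0,"wy":0,"wz":0},{"dx":0,"dy":0,"dz":-3,"wx":0,"wy":0,"wz":0},{"dx":0,"dy":0,"dz":-4,"wx":0,"wy":0,"wz":0},{"dx":0,"dy":0,"dz":-4,"wx":0,"wy":0,"wz":0},{"dx":0,"dy":0,"dz":0,"wx":0,"wy":0,"wz":0}]' 1
python3 - <<'E'
from h import *
t=eyes.snapshot('top');s=eyes.snapshot('scene');w=eyes.snapshot('wrist')
for n,i in(('t',t),('s',s),('w',w)): cv2.imwrite(f'pics/chk_{n}.png',i[:,:,::-1])
p=eyes.camera_params('wrist')
P=T(CAB,[[.004,0,.19],[-.03,0,.22],[.03,0,.25],[-.095,.105,.268],[-.095,-.105,.268],[0,.108,.317],[0,-.108,.317]])
print(proj(p,P).round(0).tolist())
q=sense();print(np.round(q['tcp_pos'],3),np.round(q['q'],2))
u=proj(p,P[1:2])[0].astype(int);x,y=np.clip(u,[40,40],[599,359])
b=w[y-100 if y>100 else 0:y+60,x-120 if x>120 else 0:x+120].max(2);print('offset',max(x-120,0),max(y-100,0))
for r in cv2.resize(b,(30,20),interpolation=cv2.INTER_AREA):print(' '.join('%3d'%v for v in r))
E
```

```text
t: 22.12
tcp_pos: [0.5779, 0.1776, 0.3194]
tool_rot: [0.951, 0.168, 0.256, -0.046]
force: [-0.0, 0.1, -1.2]
finger_gap: 0.658
gripper_force: 32.3
t: 23.25
tcp_pos: [0.5186, 0.1558, 0.432]
tool_rot: [0.95, 0.168, 0.26, -0.045]
force: [-1.5, 0.2, 0.2]
finger_gap: 1.0
gripper_force: 0.0
[[321.0, 200.0], [321.0, 227.0], [321.0, 158.0], [187.0, 300.0], [455.0, 300.0], [167.0, 164.0], [475.0, 164.0]]
[0.518 0.156 0.427] [0.02 0.14 1.76 0.24 0.75 1.1 ]
offset 201 127
175 175 175 175 175 175 175 175 175 175 175 175 175 176 178 177 177 176 175 175 175 174 174 175 174 174 175 175 176 178
174 175 175 175 175 177 177 176 175 175 176 175 175 176 177 176 177 175 175 174 174 175 175 175 176 176 177 176 177 177
174 175 175 174 174 175 176 175 175 175 175 173 174 176 176 174 174 173 173 173 172 173 174 171 171 171 171 171 170 170
118 116 115 114 112 111 110 110 109 109 107 107 105 106 104 104 101 101  99 101  98 101  98  96  96  94  95  95  94  95
 96  96  97  97  96  96  96  96  96  95  95  96  96  97  96  96  95  94  94  94  94  94  93  92  92  91  92  91  91  90
 67  65  64  64  67  67  67  66  66
[... 1064 characters left out ...]
 110 110 100 106 111 112 112 112 112 112 111 111 110 110 102  99 108 108 107 107 107 108  85  64 109
 66  82 109 109 109 110  90  76 103 110 110 111 111 110 110 110 110 110 110  96  75  94 108 108 108 108 108 104  64  97
 74  85  50  95 101 109  74  73 105 106 111 111 110 111 111 110 110 109 108  97  73  79 107 105 109 109  92  52  84 124
 89  60  36  62  73  81  72  71  73  74  96  98  94  92  95 102  95  78  73  72  71  72  78  71  95 108  81  37  65  97
 76  37  36  58  72  72  72  71  71  72  71  72  72  71  71  71  71  73  73  71  72  71  71  71  83 107  73  36  40  81
 44  36  35  55  72  73  72  72  72  72  72  72  72  71  72  71  72  72  72  72  75  72  72  72  74 107  67  36  37  48
```

The wrist pixels show a bright cup-sized blob in the V at about (380,200), so the cup is lying in the hopper. Next, shut the fingers and plan the push from under the hatch's upper edge, off to the side of the eye.

Run:
```python
from h import *
c=R.from_euler('z',CAB[2]);a=np.radians(45); yt=c.apply([0,-1,0]); zt=c.apply([np.sin(a),0,-np.cos(a)]);rt=R.from_matrix(np.c_[np.cross(yt,zt),yt,zt])
W=lambda x,z:T(CAB,[[x,-.06,z]])[0]-.073*zt
via,pre,st=W(-.17,.33),W(-.132,.271),W(-.090,.229)
print(via,pre,st)
rows(via,rt,4); rows(pre,rt,2,via,rt); rows(st,rt,3,pre,rt)
P=st
for th in(.80,.70,.60,.50,.40,.30,.20,.10,.05):
    k=np.array([.004-.1*np.sin(th)-.0025*np.cos(th),.185+.1*np.cos(th)-.0025*np.sin(th)])-[.0078,.0078]
    n=W(*k);d=rt.inv().apply(n-P)*100;print(th,np.round(d,2),np.round(n,3));P=n
```

```text
[0.42889122 0.05984504 0.3816188 ] [0.46458738 0.07287516 0.3226188 ] [0.50404104 0.08727686 0.2806188 ]
n 4 cm/row 3.48 deg/row 3.7
[{"dx":-3.11,"dy":1.49,"dz":-0.48,"wx":-0,"wy":3.7,"wz":-0},{"dx":-3.07,"dy":1.49,"dz":-0.68,"wx":-0,"wy":3.7,"wz":-0},{"dx":-3.02,"dy":1.49,"dz":-0.88,"wx":-0,"wy":3.7,"wz":-0},{"dx":-2.95,"dy":1.49,"dz":-1.07,"wx":-0,"wy":3.7,"wz":-0}]
n 2 cm/row 3.51 deg/row 0.0
[{"dx":-0.74,"dy":-0,"dz":3.43,"wx":0,"wy":0,"wz":0},{"dx":-0.74,"dy":-0,"dz":3.43,"wx":0,"wy":0,"wz":0}]
n 3 cm/row 1.98 deg/row 0.0
[{"dx":0,"dy":0,"dz":1.98,"wx":0,"wy":0,"wz":0},{"dx":0,"dy":0,"dz":1.98,"wx":0,"wy":0,"wz":0},{"dx":0,"dy":0,"dz":1.98,"wx":0,"wy":0,"wz":0}]
0.8 [ 2.04 -0.   -0.24] [0.516 0.092 0.297]
0.7 [ 1.   -0.    0.01] [0.523 0.094 0.304]
0.6 [ 0.99 -0.    0.11] [0.53  0.097 0.31 ]
0.5 [0.98 0.   0.21] [0.538 0.1   0.315]
0.4 [ 0.95 -0.    0.31] [0.546 0.103 0.32 ]
0.3 [ 0.92 -0.    0.4 ] [0.555 0.106 0.324]
0.2 [ 0.87 -0.    0.49] [0.564 0.109 0.326]
0.1 [0.82 0.   0.57] [0.573 0.113 0.328]
0.05 [ 0.39 -0.    0.32] [0.578 0.114 0.329]
```

```bash
python3 -m inch '[{"dx":-3.1,"dy":1.5,"dz":-0.5,"wx":0,"wy":3.7,"wz":0},{"dx":-3.1,"dy":1.5,"dz":-0.7,"wx":0,"wy":3.7,"wz":0},{"dx":-3.0,"dy":1.5,"dz":-0.9,"wx":0,"wy":3.7,"wz":0},{"dx":-2.9,"dy":1.5,"dz":-1.1,"wx":0,"wy":3.7,"wz":0},{"dx":0,"dy":0,"dz":0,"wx":0,"wy":0,"wz":0},{"dx":0,"dy":0,"dz":0,"wx":0,"wy":0,"wz":0},{"dx":0,"dy":0,"dz":0,"wx":0,"wy":0,"wz":0}]' 0 40
python3 - <<'E'
from h import *
c=R.from_euler('z',CAB[2]);a=np.radians(45); yt=c.apply([0,-1,0]); zt=c.apply([np.sin(a),0,-np.cos(a)]);rt=R.from_matrix(np.c_[np.cross(yt,zt),yt,zt])
rows([.4646,.0729,.3226],rt,2);print(np.round(sense()['q'],2))
E
```

```text
t: 24.28
tcp_pos: [0.4368, 0.0674, 0.3864]
tool_rot: [0.914, 0.163, 0.366, -0.068]
force: [0.0, -0.1, 0.2]
finger_gap: -0.004
gripper_force: 0.0
n 2 cm/row 3.49 deg/row 0.7
[{"dx":-1.19,"dy":0.24,"dz":3.27,"wx":-0.2,"wy":0.6,"wz":0},{"dx":-1.23,"dy":0.23,"dz":3.26,"wx":-0.2,"wy":0.6,"wz":0}]
[-0.35  0.02  2.15  0.97  0.57  0.13]
```

```bash
python3 -m inch '[{"dx":-1.2,"dy":0.2,"dz":3.3,"wx":-0.2,"wy":0.6,"wz":0},{"dx":-1.2,"dy":0.2,"dz":3.2,"wx":-0.2,"wy":0.6,"wz":0},{"dx":0,"dy":0,"dz":0,"wx":0,"wy":0,"wz":0},{"dx":0,"dy":0,"dz":2,"wx":0,"wy":0,"wz":0},{"dx":0,"dy":0,"dz":2,"wx":0,"wy":0,"wz":0},{"dx":0,"dy":0,"dz":2,"wx":0,"wy":0,"wz":0},{"dx":0,"dy":0,"dz":0,"wx":0,"wy":0,"wz":0}]' && python3 -m inch '[{"dx":1,"dy":0,"dz":-0.1,"wx":0,"wy":0,"wz":0},{"dx":1,"dy":0,"dz":-0.1,"wx":0,"wy":0,"wz":0},{"dx":1,"dy":0,"dz":0,"wx":0,"wy":0,"wz":0},{"dx":0,"dy":0,"dz":0,"wx":0,"wy":0,"wz":0}]'; python3 -c "
from h import *
s=sense();print(np.round(s['tcp_pos'],4),np.round(s['force'],2),np.round(s['q'],2))"
```

```text
t: 25.15
tcp_pos: [0.504, 0.0882, 0.281]
tool_rot: [0.91, 0.161, 0.377, -0.067]
force: [-0.1, -0.3, 0.3]
finger_gap: 0.001
gripper_force: 0.0
t: 25.65
tcp_pos: [0.5215, 0.0946, 0.3044]
tool_rot: [0.91, 0.161, 0.377, -0.066]
force: [0.2, 0.6, -0.3]
finger_gap: 0.005
gripper_force: 0.0
[0.5215 0.0946 0.3044] [ 0.23  0.6  -0.34] [-0.19  0.32  2.1   1.54  0.37 -0.37]
```

```bash
python3 -m inch '[{"dx":1.0,"dy":0,"dz":0.1,"wx":0,"wy":0,"wz":0},{"dx":1.0,"dy":0,"dz":0.2,"wx":0,"wy":0,"wz":0},{"dx":0.95,"dy":0,"dz":0.3,"wx":0,"wy":0,"wz":0},{"dx":0,"dy":0,"dz":0,"wx":0,"wy":0,"wz":0}]' && python3 -m inch '[{"dx":0.9,"dy":0,"dz":0.4,"wx":0,"wy":0,"wz":0},{"dx":0.9,"dy":0,"dz":0.5,"wx":0,"wy":0,"wz":0},{"dx":0,"dy":0,"dz":0,"wx":0,"wy":0,"wz":0}]' && python3 -m inch '[{"dx":0.6,"dy":0,"dz":0.4,"wx":0,"wy":0,"wz":0},{"dx":0.4,"dy":0,"dz":0.3,"wx":0,"wy":0,"wz":0},{"dx":0,"dy":0,"dz":0,"wx":0,"wy":0,"wz":0}]'
python3 - <<'E'
from h import *
q=sense();p=np.array(q['tcp_pos']);r=R.from_quat(q['tool_rot']);t=p+r.apply([.011,0,.073])
print('tip corner cab',R.from_euler('z',-CAB[2]).apply(t-[*CAB[:2],0]),np.round(q['force'],2),r.apply([0,0,1]))
E
```

```text
t: 26.15
tcp_pos: [0.5453, 0.103, 0.3202]
tool_rot: [0.91, 0.161, 0.377, -0.066]
force: [-0.3, -0.3, -1.0]
finger_gap: -0.001
gripper_force: 0.0
t: 26.52
tcp_pos: [0.5633, 0.1093, 0.3261]
tool_rot: [0.91, 0.161, 0.377, -0.066]
force: [-0.6, -0.5, 0.5]
finger_gap: -0.004
gripper_force: 0.0
t: 26.9
tcp_pos: [0.575, 0.1135, 0.3279]
tool_rot: [0.91, 0.16, 0.376, -0.066]
force: [0.9, -0.1, -0.2]
finger_gap: -0.0
gripper_force: 0.0
tip corner cab [-0.00660257 -0.05979394  0.28393056] [ 0.94 -0.12 -0.17] [ 0.66375955  0.24089779 -0.70809005]
```

```bash
python3 -m inch '[{"dx":0.2,"dy":0,"dz":0.2,"wx":0,"wy":0,"wz":0},{"dx":0.2,"dy":0,"dz":0.2,"wx":0,"wy":0,"wz":0},{"dx":0,"dy":0,"dz":0,"wx":0,"wy":0,"wz":0}]' && python3 -m inch '[{"dx":0.2,"dy":0,"dz":0.2,"wx":0,"wy":0,"wz":0},{"dx":0,"dy":0,"dz":0,"wx":0,"wy":0,"wz":0}]' && python3 -m inch '[{"dx":0.2,"dy":0,"dz":0.2,"wx":0,"wy":0,"wz":0},{"dx":0,"dy":0,"dz":0,"wx":0,"wy":0,"wz":0}]'
python3 - <<'E'
from h import *
q=sense();p=np.array(q['tcp_pos']);r=R.from_quat(q['tool_rot']);t=p+r.apply([.011,0,.073])
print('tip corner cab',R.from_euler('z',-CAB[2]).apply(t-[*CAB[:2],0]),np.round(q['force'],2),np.round(q['ft_torque'],2))
E
```

```text
t: 27.28
tcp_pos: [0.5802, 0.1154, 0.3278]
tool_rot: [0.91, 0.16, 0.376, -0.066]
force: [0.4, 0.6, -0.0]
finger_gap: -0.001
gripper_force: 0.0
t: 27.52
tcp_pos: [0.5825, 0.1164, 0.3277]
tool_rot: [0.91, 0.16, 0.376, -0.066]
force: [-1.4, -0.7, 0.2]
finger_gap: -0.001
gripper_force: 0.7
t: 27.78
tcp_pos: [0.5829, 0.1167, 0.3276]
tool_rot: [0.911, 0.16, 0.375, -0.065]
force: [-16.4, -7.7, 9.8]
finger_gap: 0.003
gripper_force: 8.8
tip corner cab [ 0.0017277  -0.0596196   0.28351416] [-16.43  -7.68   9.84] [-0.54  0.97 -0.19]
```

The hatch hit a firm stop (18 N, well over the 3 N friction) with the fingertip at the shut face's position. I'll back away and compare the pictures with the first ones.

```bash
python3 -m inch '[{"dx":-0.5,"dy":0,"dz":-0.5,"wx":0,"wy":0,"wz":0},{"dx":-2,"dy":0,"dz":-2,"wx":0,"wy":0,"wz":0},{"dx":-2,"dy":0,"dz":-3,"wx":0,"wy":0,"wz":0},{"dx":-2,"dy":0,"dz":-3,"wx":0,"wy":0,"wz":0},{"dx":-1,"dy":0,"dz":-3,"wx":0,"wy":-5,"wz":0},{"dx":0,"dy":0,"dz":-2,"wx":0,"wy":-8,"wz":0},{"dx":0,"dy":0,"dz":-2,"wx":0,"wy":-8,"wz":0},{"dx":0,"dy":0,"dz":0,"wx":0,"wy":0,"wz":0},{"dx":0,"dy":0,"dz":0,"wx":0,"wy":0,"wz":0}]'
python3 - <<'E'
from h import *
q=sense();p=np.array(q['tcp_pos']);print(np.round(p,3),np.round(q['q'],2))
y=np.arctan2(*R.from_quat(q['tool_rot']).apply([0,1,0])[[1,0]])
rows([.32,.30,.42],down(y),6); rows([.19,.58,.35],down(y),6,np.array([.32,.30,.42]),down(y))
E
```

```text
t: 28.9
tcp_pos: [0.4479, 0.0724, 0.3775]
tool_rot: [0.952, 0.175, 0.246, -0.053]
force: [-0.1, -0.3, -0.4]
finger_gap: 0.002
gripper_force: 0.0
[0.448 0.072 0.378] [-0.24  0.07  2.    0.46  0.7   0.67]
n 6 cm/row 4.41 deg/row 4.9
[{"dx":-0.23,"dy":-4.32,"dz":-0.86,"wx":-0.1,"wy":-4.8,"wz":-0},{"dx":-0.3,"dy":-4.31,"dz":-0.85,"wx":-0.1,"wy":-4.8,"wz":-0},{"dx":-0.37,"dy":-4.31,"dz":-0.83,"wx":-0.1,"wy":-4.8,"wz":-0},{"dx":-0.44,"dy":-4.31,"dz":-0.81,"wx":-0.1,"wy":-4.8,"wz":-0},{"dx":-0.5,"dy":-4.31,"dz":-0.78,"wx":-0.1,"wy":-4.8,"wz":-0},{"dx":-0.57,"dy":-4.31,"dz":-0.75,"wx":-0.1,"wy":-4.8,"wz":-0}]
n 6 cm/row 5.28 deg/row 0.0
[{"dx":-0.34,"dy":-5.13,"dz":1.17,"wx":0,"wy":0,"wz":0},{"dx":-0.34,"dy":-5.13,"dz":1.17,"wx":0,"wy":0,"wz":0},{"dx":-0.34,"dy":-5.13,"dz":1.17,"wx":0,"wy":0,"wz":0},{"dx":-0.34,"dy":-5.13,"dz":1.17,"wx":0,"wy":0,"wz":0},{"dx":-0.34,"dy":-5.13,"dz":1.17,"wx":0,"wy":0,"wz":0},{"dx":-0.34,"dy":-5.13,"dz":1.17,"wx":0,"wy":0,"wz":0}]
```

```bash
python3 -m inch '[{"dx":-0.2,"dy":-4.3,"dz":-0.9,"wx":-0.1,"wy":-4.8,"wz":0},{"dx":-0.3,"dy":-4.3,"dz":-0.9,"wx":-0.1,"wy":-4.8,"wz":0},{"dx":-0.4,"dy":-4.3,"dz":-0.8,"wx":-0.1,"wy":-4.8,"wz":0},{"dx":-0.4,"dy":-4.3,"dz":-0.8,"wx":-0.1,"wy":-4.8,"wz":0},{"dx":-0.5,"dy":-4.3,"dz":-0.8,"wx":-0.1,"wy":-4.8,"wz":0},{"dx":-0.6,"dy":-4.3,"dz":-0.8,"wx":-0.1,"wy":-4.8,"wz":0}]' && python3 -m inch '[{"dx":-0.3,"dy":-5.1,"dz":1,"wx":0,"wy":0,"wz":0},{"dx":-0.3,"dy":-5.1,"dz":1,"wx":0,"wy":0,"wz":0},{"dx":-0.3,"dy":-5.1,"dz":1,"wx":0,"wy":0,"wz":0},{"dx":-0.3,"dy":-5.1,"dz":1,"wx":0,"wy":0,"wz":0},{"dx":-0.3,"dy":-5.1,"dz":1,"wx":0,"wy":0,"wz":0},{"dx":0,"dy":0,"dz":0,"wx":0,"wy":0,"wz":0}]'
python3 - <<'E'
from h import *
for n in('scene','top'):
    a=cv2.imread(f'pics/{n}0.png');b=eyes.snapshot(n)[:,:,::-1].copy();cv2.imwrite(f'pics/{n}_end.png',b)
    d=cv2.GaussianBlur(cv2.absdiff(a,b).max(2),(3,3),0);m=(d>22).astype(np.uint8)
    k,l,st,ce=cv2.connectedComponentsWithStats(cv2.dilate(m,np.ones((3,3))))
    print(n,[(st[i,:4].tolist(),int(st[i,4])) for i in range(1,k) if st[i,4]>14])
b=cv2.imread('pics/scene_end.png');a=cv2.imread('pics/scene0.png')
for y0,y1,x0,x1 in((110,166,250,254),(110,166,280,284)):
    print('init',a[y0:y1,x0:x1].mean((1,2)).astype(int).tolist());print('end ',b[y0:y1,x0:x1].mean((1,2)).astype(int).tolist())
E
```

```text
t: 29.65
tcp_pos: [0.3189, 0.3005, 0.4206]
tool_rot: [0.983, 0.183, -0.002, -0.003]
force: [0.8, -0.5, -0.2]
finger_gap: 0.001
gripper_force: 0.0
t: 30.4
tcp_pos: [0.2131, 0.5339, 0.3695]
tool_rot: [0.983, 0.184, -0.002, -0.002]
force: [0.1, -0.8, 0.6]
finger_gap: -0.001
gripper_force: 0.0
scene [([0, 0, 23, 5], 76), ([0, 0, 123, 267], 8444), ([237, 118, 61, 11], 248), ([0, 166, 6, 11], 49), ([14, 221, 13, 11], 107), ([182, 230, 19, 9], 107), ([276, 251, 8, 9], 44), ([207, 266, 3, 7], 21), ([282, 266, 4, 5], 17), ([335, 273, 23, 22], 397), ([189, 274, 20, 10], 101), ([16, 282, 5, 9], 35), ([27, 296, 112, 39], 978), ([198, 296, 23, 8], 117), ([222, 312, 4, 7], 21), ([118, 319, 26, 12], 170), ([214, 324, 5, 4], 18), ([220, 324, 6, 6], 34), ([117, 349, 33, 18], 243)]
top [([20, 98, 168, 211], 5068), ([230, 127, 57, 8], 266), ([10, 139, 5, 4], 18), ([62, 141, 5, 3], 15), ([0, 171, 79, 105], 570), ([31, 180, 13, 20], 108), ([42, 185, 39, 60], 445), ([334, 253, 20, 14], 201), ([220, 259, 17, 10], 88), ([90, 264, 14, 14], 142), ([242, 288, 12, 10], 75), ([113, 297, 12, 11], 92), ([252, 307,
[... 334 characters left out ...]
, 113, 92, 91, 93, 92, 92, 90, 78, 49, 55, 63, 64, 64, 67, 70, 70, 71, 73, 72, 73, 71, 75, 74, 73, 75, 73, 72, 73, 73, 74, 73, 73, 73, 72, 71, 71, 73, 73, 73, 71, 66, 60, 73, 88, 92, 94, 106, 113, 94, 91, 94, 93, 92, 94, 94]
init [141, 141, 143, 146, 139, 103, 91, 89, 88, 88, 88, 87, 76, 51, 79, 103, 73, 67, 65, 68, 66, 67, 67, 68, 67, 68, 70, 68, 68, 68, 67, 67, 67, 67, 67, 68, 69, 69, 69, 70, 68, 70, 70, 68, 70, 66, 62, 68, 90, 92, 89, 95, 100, 100, 93, 92]
end  [142, 141, 143, 146, 140, 103, 91, 89, 89, 88, 88, 89, 76, 50, 53, 66, 66, 66, 66, 67, 66, 71, 71, 73, 73, 74, 72, 72, 72, 72, 71, 72, 72, 73, 74, 74, 72, 72, 74, 73, 74, 72, 74, 73, 73, 72, 62, 69, 90, 92, 90, 94, 100, 99, 91, 92]
```

Compared with the first pictures, only four things changed: the hatch is now flush (its bright edge line is gone), the cup has left the worktop, the rod's knob has shifted slightly, and the arm has moved. I'm handing it in.

```bash
python3 -c "
from station import workorder
print(workorder.sign_off())"
```

```text
the job is handed in; nothing more can be done
None
```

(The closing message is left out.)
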